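Change the batch in the bottle shaker and set its dial

TASK

Change the batch in the bottle shaker: first turn its dial to the red off dot and leave it there. Take the black bottle out of the trough and stand it on the round cork coaster; then stand all the paint bottles that are on the table between you and the shaker (not the spare ones by the window) upright in one row in the trough, and push the yellow end stop so that they are packed snug between it and the fixed wall. Last, turn the dial to the mark with as many white dots as there are bottles in the trough; leave the bowl, the tape and the cork block alone.

Things in the scene. Friction and masses are not known exactly. Their poses are not given: they have to be found in the camera images.
- shaker: Fixed bench bottle shaker: grey base, trough for one row of bottles along its y axis, blue control block at its -y end. Origin on the table under it; -x side towards the robot, z up. Trough floor 30 mm above the table, 64 mm wide inside (x -32..32), two side rails 8 mm thick, tops 90 mm above the table. Machine spans y -225..215 mm, x -50..50 (block -60..60).
- wall_face (a point): Point on the trough floor, mid width, at the inner face of the dark fixed end wall (wall 10 mm thick, top 120 mm above the table). Axes parallel to the shaker's; bottles stand from here towards its +y.
- stop_face (a point): Point on the trough floor, mid width, at the face of the yellow sliding end stop that looks to the fixed wall. Axes parallel to the shaker's. The stop's plate is 60 mm wide (x), 10 mm thick, its top 111 mm above the table.
- stop_grip (a point): Grip point of the end stop: on its black upright handle bar, 34 mm wide in the shaker's x, 20 mm in y, its axis 24 mm behind the stop's face, its top 140 mm above the table; this point is 10 mm under that top. Pinch it from above across its 34 mm.
- end_stop (a joint): Slide of the end stop in m: 0 fully open (face 245 mm from the fixed wall), grows as the stop moves towards the wall; limit 0.225. It slides with about 2.5 N of friction and stays where it is left.
- dial (a joint): Angle of the selector dial in rad, grows clockwise seen from above. Click positions (spring detents; let go, it snaps into the nearest): 0 = red dot (off), 0.5 = two white dots, 1.0 = three, 1.5 = four. Stops just beyond 0 and 1.5. Turning takes up to about 0.15 N m.
- dial_grip (a point): On the dial's vertical axis, 8 mm under the top of its black grip bar (44 mm long, 11 mm thick, 30 mm high, on a 4 mm skirt of radius 26 mm; panel under it 50 mm above the table, bar top 84.5 mm). The axis is 80 mm from the fixed wall's inner face. Take the bar across its 11 mm thickness.
- dial_pointer (a point): End of the white pointer line on top of the dial's grip bar, 22 mm from the axis: the bar lies along the line from dial_grip to here. In the shaker's frame, seen from above, it points 0.75 rad anticlockwise from -x at 0 (red dot) and 0.75 rad clockwise from -x at 1.5.
- bottle_red: Red paint bottle with white cap, closed, round, 53 mm across, 131 mm tall, cap 46 mm across and 19 mm high, straight body below the sloping shoulder (grip it round the body, 35 to 70 mm under the cap's top); 0.17 kg, the weight low in it. Origin at the centre of its underside, z up its axis. May be absent.
- bottle_white: White paint bottle with white cap, closed, round, 54 mm across, 125 mm tall, cap 46 mm across and 19 mm high, straight body below the sloping shoulder (grip it round the body, 35 to 70 mm under the cap's top); 0.17 kg, the weight low in it. Origin at the centre of its underside, z up its axis. May be absent.
- bottle_yellow: Yellow paint bottle with white cap, closed, round, 53 mm across, 135 mm tall, cap 46 mm across and 19 mm high, straight body below the sloping shoulder (grip it round the body, 35 to 70 mm under the cap's top); 0.17 kg, the weight low in it. Origin at the centre of its underside, z up its axis. May be absent.
- bottle_blue: Blue paint bottle with white cap, closed, round, 54 mm across, 127 mm tall, cap 46 mm across and 19 mm high, straight body below the sloping shoulder (grip it round the body, 35 to 70 mm under the cap's top); 0.17 kg, the weight low in it. Origin at the centre of its underside, z up its axis. May be absent.
- celadon_bowl: Small green-grey bowl, a bystander to leave alone. Origin at the centre of its underside.
- masking_tape: Roll of masking tape, a bystander to leave alone. Origin at the centre of its underside.
- cork_block: Cork sanding block, a bystander to leave alone. Origin at the centre of its underside.
- coaster: Round flat cork coaster fixed to the table, 100 mm across, 6 mm thick. Origin at the centre of its underside.
- bottle_black: Black (dark grey) paint bottle with white label and white nozzle cap, round, 47 mm across, 120 mm tall, standing in the shaker's trough at the start. Straight body up to about 92 mm, cap 40 mm across above: grip it round the body 80 to 90 mm up, over the rails. 0.17 kg, the weight low in it. Origin at the centre of its underside, z up its axis.
There are look-alikes about, which are no part of the job. Of the things that look like the coaster, take the one that is farthest to the robot's right at the start. What is shaped like the bottle_black but purple is not meant.

How it is judged:
On the way, in this order (a step that is already met when the one before it is completed fails the run):
1. the dial is at the red off dot (value of joint dial below 0.12 rad), for 0.2 s.
2. with the dial still off, all bottles stand in the trough, packed snug between fixed wall and end stop (value of joint dial below 0.12 rad and x of bottle_red in the frame of wall_face between -0.014 and 0.014 m and z of bottle_red in the frame of wall_face between -0.005 and 0.006 m and angle between each of bottle_red, bottle_white, bottle_yellow, bottle_blue's own z axis and vertical below 0.09 rad and x of bottle_white in the frame of wall_face between -0.014 and 0.014 m and z of bottle_white in the frame of wall_face between -0.005 and 0.006 m and x of bottle_yellow in the frame of wall_face between -0.014 and 0.014 m and z of bottle_yellow in the frame of wall_face between -0.005 and 0.006 m and x of bottle_blue in the frame of wall_face between -0.014 and 0.014 m and z of bottle_blue in the frame of wall_face between -0.005 and 0.006 m and (y of bottle_red in the frame of wall_face between 0.0185 and 0.0345 m or y of bottle_red in the frame of wall_face between 0.0715 and 0.0875 m or y of bottle_red in the frame of wall_face between 0.1245 and 0.1405 m or y of bottle_red in the frame of wall_face between 0.1775 and 0.1935 m) and (y of bottle_white in the frame of wall_face between 0.0185 and 0.0345 m or y of bottle_white in the frame of wall_face between 0.0715 and 0.0875 m or y of bottle_white in the frame of wall_face between 0.1245 and 0.1405 m or y of bottle_white in the frame of wall_face between 0.1775 and 0.1935 m) and (y of bottle_yellow in the frame of wall_face between 0.0185 and 0.0345 m or y of bottle_yellow in the frame of wall_face between 0.0715 and 0.0875 m or y of bottle_yellow in the frame of wall_face between 0.1245 and 0.1405 m or y of bottle_yellow in the frame of wall_face between 0.1775 and 0.1935 m) and (y of bottle_blue in the frame of wall_face between 0.0185 and 0.0345 m or y of bottle_blue in the frame of wall_face between 0.0715 and 0.0875 m or y of bottle_blue in the frame of wall_face between 0.1245 and 0.1405 m or y of bottle_blue in the frame of wall_face between 0.1775 and 0.1935 m) and (y of bottle_red in the frame of wall_face between 0.0185 and 0.0345 m or y of bottle_white in the frame of wall_face between 0.0185 and 0.0345 m or y of bottle_yellow in the frame of wall_face between 0.0185 and 0.0345 m or y of bottle_blue in the frame of wall_face between 0.0185 and 0.0345 m) and (y of bottle_red in the frame of wall_face between 0.0715 and 0.0875 m or y of bottle_white in the frame of wall_face between 0.0715 and 0.0875 m or y of bottle_yellow in the frame of wall_face between 0.0715 and 0.0875 m or y of bottle_blue in the frame of wall_face between 0.0715 and 0.0875 m) and (y of each of bottle_red, bottle_white, bottle_yellow, bottle_blue in the frame of wall_face below 0.159 m or (y of bottle_red in the frame of wall_face between 0.1245 and 0.1405 m or y of bottle_white in the frame of wall_face between 0.1245 and 0.1405 m or y of bottle_yellow in the frame of wall_face between 0.1245 and 0.1405 m or y of bottle_blue in the frame of wall_face between 0.1245 and 0.1405 m)) and y of any of bottle_red, bottle_white, bottle_yellow, bottle_blue in the frame of stop_face above -0.031 m), for 0.2 s.
3. the dial is at the mark with as many dots as there are bottles (((y of any of bottle_red, bottle_white, bottle_yellow, bottle_blue in the frame of wall_face above 0.053 m and y of each of bottle_red, bottle_white, bottle_yellow, bottle_blue in the frame of wall_face below 0.106 m and value of joint dial between 0.38 and 0.62 rad) or (y of any of bottle_red, bottle_white, bottle_yellow, bottle_blue in the frame of wall_face above 0.106 m and y of each of bottle_red, bottle_white, bottle_yellow, bottle_blue in the frame of wall_face below 0.159 m and value of joint dial between 0.88 and 1.12 rad) or (y of any of bottle_red, bottle_white, bottle_yellow, bottle_blue in the frame of wall_face above 0.159 m and y of each of bottle_red, bottle_white, bottle_yellow, bottle_blue in the frame of wall_face below 0.212 m and value of joint dial between 1.38 and 1.62 rad))), for 0.2 s.
At the end, for the whole second after the job is handed in: Present bottles upright (0.09 rad) on the trough floor in a closed row from the fixed wall (each within 8 mm of its place, 53 mm pitch), stop within 4 mm of the last, dial within 0.12 rad of the mark for their number; black bottle upright on the coaster, axis within 28 mm of its centre (x of bottle_red in the frame of wall_face between -0.014 and 0.014 m and z of bottle_red in the frame of wall_face between -0.005 and 0.006 m and angle between each of bottle_red, bottle_white, bottle_yellow, bottle_blue, bottle_black's own z axis and vertical below 0.09 rad and x of bottle_white in the frame of wall_face between -0.014 and 0.014 m and z of bottle_white in the frame of wall_face between -0.005 and 0.006 m and x of bottle_yellow in the frame of wall_face between -0.014 and 0.014 m and z of bottle_yellow in the frame of wall_face between -0.005 and 0.006 m and x of bottle_blue in the frame of wall_face between -0.014 and 0.014 m and z of bottle_blue in the frame of wall_face between -0.005 and 0.006 m and (y of bottle_red in the frame of wall_face between 0.0185 and 0.0345 m or y of bottle_red in the frame of wall_face between 0.0715 and 0.0875 m or y of bottle_red in the frame of wall_face between 0.1245 and 0.1405 m or y of bottle_red in the frame of wall_face between 0.1775 and 0.1935 m) and (y of bottle_white in the frame of wall_face between 0.0185 and 0.0345 m or y of bottle_white in the frame of wall_face between 0.0715 and 0.0875 m or y of bottle_white in the frame of wall_face between 0.1245 and 0.1405 m or y of bottle_white in the frame of wall_face between 0.1775 and 0.1935 m) and (y of bottle_yellow in the frame of wall_face between 0.0185 and 0.0345 m or y of bottle_yellow in the frame of wall_face between 0.0715 and 0.0875 m or y of bottle_yellow in the frame of wall_face between 0.1245 and 0.1405 m or y of bottle_yellow in the frame of wall_face between 0.1775 and 0.1935 m) and (y of bottle_blue in the frame of wall_face between 0.0185 and 0.0345 m or y of bottle_blue in the frame of wall_face between 0.0715 and 0.0875 m or y of bottle_blue in the frame of wall_face between 0.1245 and 0.1405 m or y of bottle_blue in the frame of wall_face between 0.1775 and 0.1935 m) and (y of bottle_red in the frame of wall_face between 0.0185 and 0.0345 m or y of bottle_white in the frame of wall_face between 0.0185 and 0.0345 m or y of bottle_yellow in the frame of wall_face between 0.0185 and 0.0345 m or y of bottle_blue in the frame of wall_face between 0.0185 and 0.0345 m) and (y of bottle_red in the frame of wall_face between 0.0715 and 0.0875 m or y of bottle_white in the frame of wall_face between 0.0715 and 0.0875 m or y of bottle_yellow in the frame of wall_face between 0.0715 and 0.0875 m or y of bottle_blue in the frame of wall_face between 0.0715 and 0.0875 m) and (y of each of bottle_red, bottle_white, bottle_yellow, bottle_blue in the frame of wall_face below 0.159 m or (y of bottle_red in the frame of wall_face between 0.1245 and 0.1405 m or y of bottle_white in the frame of wall_face between 0.1245 and 0.1405 m or y of bottle_yellow in the frame of wall_face between 0.1245 and 0.1405 m or y of bottle_blue in the frame of wall_face between 0.1245 and 0.1405 m)) and y of any of bottle_red, bottle_white, bottle_yellow, bottle_blue in the frame of stop_face above -0.031 m and ((y of any of bottle_red, bottle_white, bottle_yellow, bottle_blue in the frame of wall_face above 0.053 m and y of each of bottle_red, bottle_white, bottle_yellow, bottle_blue in the frame of wall_face below 0.106 m and value of joint dial between 0.38 and 0.62 rad) or (y of any of bottle_red, bottle_white, bottle_yellow, bottle_blue in the frame of wall_face above 0.106 m and y of each of bottle_red, bottle_white, bottle_yellow, bottle_blue in the frame of wall_face below 0.159 m and value of joint dial between 0.88 and 1.12 rad) or (y of any of bottle_red, bottle_white, bottle_yellow, bottle_blue in the frame of wall_face above 0.159 m and y of each of bottle_red, bottle_white, bottle_yellow, bottle_blue in the frame of wall_face below 0.212 m and value of joint dial between 1.38 and 1.62 rad)) and horizontal distance between bottle_black and coaster below 0.028 m and height (world z) of bottle_black between 0.001 and 0.013 m); the robot touches nothing.
It fails at once if the small green-grey bowl is displaced by more than 4 cm (distance of celadon_bowl from where it was at the start of the episode above 0.04 m).
It fails at once if the roll of masking tape is displaced by more than 4 cm (distance of masking_tape from where it was at the start of the episode above 0.04 m).
It fails at once if the cork sanding block is displaced by more than 4 cm (distance of cork_block from where it was at the start of the episode above 0.04 m).
Of bottle_red, bottle_white, bottle_yellow, bottle_blue only 2 to 4 are there at a start; the rules pass over those that are not, and their reading is None.
At some moment in a run one of bottle_red, bottle_white, bottle_yellow, bottle_blue may be knocked a few centimetres aside while the robot is not near it.
Once in a run the grip may slacken for a moment while it holds something.
It also fails if it takes over 210 s, if anything falls off the work surface, if the arm or the gripper's body presses on something with over 40 N, if the wrist force passes 120 N, or if a joint passes its speed limit or range.

ROBOT

A 6-joint arm with a two-finger parallel gripper is mounted at the origin on a cart in front of the work surface, level with it; the furniture and walls round the work are solid. World frame = base frame: x ahead of the robot, y to its left, z up, the work surface at z = 0. Lengths are in m, angles in rad, forces in N, time in s.
With the tool pointing down it reaches from about 0.25 to 0.775 m from the base axis. Payload 4 kg.
Tool frame: the origin (TCP) lies at the centre of the arm's flange, where the gripper is bolted on; the fingertips stand 199 mm ahead of it and the grasp point (between the pads) lies 180 mm ahead of it (robot.tcp_to_tips is the z of the fingertips in the tool frame, in m); z points along the fingers, y is the line along which they close (so a half turn about z gives the same grasp; the last joint's range is limited). The gripper opens to 94 mm and grips with 3 to 60 N. Pads are 16 mm wide; open, the fingers measure 119 mm over their backs; the gripper's body (75 mm by 177 mm) begins 78 mm behind the grasp point.
Start: joints at [1.114, 0.087, 1.371, -0, 1.684, -0.103], TCP at [0.191, 0.516, 0.405] pointing down, gripper open.
Joint ranges: [-3.1, 3.1], [-0.76, 2.03], [0.27, 2.55], [-1.08, 4.22], [0.17, 2.65], [-2.57, 2.57]. Speed limits (rad/s): [2.79, 2.79, 3.14, 3.14, 3.14, 3.14].

INTERFACE

Orientations are given as [roll, pitch, yaw] about the fixed x, y, z axes, in that order (R = Rz(yaw) Ry(pitch) Rx(roll)).
In Python, from bench import robot gives the robot as it stands.
- The arm moves only by the tool play_rows, never from a script. Its arguments are lists of equal length, an entry for each row: "translation": the shift along the tool's x, y, z scaled (see below), a list of three; "twist": the turn, a rotation vector about the tool's x, y, z scaled (see below), a list of three; "gripper": the opening, from -1 (shut) to 1 (fully open). A call has 1 to 8 rows; each row shifts and turns the commanded pose from where the row before left it, along the tool's axes as they then stand; what a row does not reach is not made up. The controller multiplies each number of a shift by 0.04 m and each number of a turn by 0.1 rad. A row lasts 1/10 s, in which the tool goes at most 50 mm and 8.59 degrees, less where a joint would pass 70% of its speed; a pose out of reach is approached as far as the arm can. A call with a number of a shift or a turn outside -1 to 1 is refused whole. A call with a gripper value outside its range is refused whole. The fingers move at their own pace and stop on an object; the grip force is fixed at half the most. Time passes only in rows, so rows that do not move let the fingers close. It gives the time, the measured TCP pose, the force, the opening and the grip force at its end, in the units of the state.
- robot.get_obs(): the state, without advancing time (a new reading comes with each control period).
- robot.snapshot(name): name is "scene" or "top"; returns the picture (420x560x3 uint8, red, green, blue); there is no depth.
- robot.camera_model(name): a dict with "camera_matrix" (3x3 intrinsics, pixels), "rvec" (rotation vector, rad) and "tvec" (3), from world to camera coordinates, as OpenCV has them. Camera axes: x right, y down, z forward; pixel columns grow to the right and rows downward; lengths in m; the calibration is good to about 2 mm. A picture is of the moment at which its call begins. camera_model takes no time and is no camera call.
- robot.close_job(): hands the job in; it is judged then, once.
Trained networks look in the newest picture that a camera, given by its name, has taken for a name from the list of things; names that differ only in an ending like _2 or _b are one class to them, and where a whole thing is asked for, a point or a joint stands for the part that bears it (a point fixed in the world has none). Each returns a list of dicts, best first, with "score" (0 to 1); they miss things now and then, are a little off and sometimes report something else, mostly with a low value. They report only what shows in the picture. A call takes as long as a camera call. They do not tell look-alikes from the thing itself.
- robot.recognise(name, camera): "centre" ([x, y, z] in m, in world coordinates, good to about 4 mm: the middle of the surface that is visible of it).
- robot.spot_point(name, camera): "centre" ([x, y, z] in m, in world coordinates, good to about 4 mm: a listed point, or the origin of a listed thing).
The state is a dict: "time": time; "joint_positions": joint angles; "qvel": joint speeds; "joint_torque": joint torques, N m; "tool_pos": TCP position; "ee_rot": TCP orientation; "wrist_force": force on the tool from outside, world axes, zero at the start; "wrist_torque": the same for the moment, N m; "width": finger opening in m; "finger_force": force on a finger pad.
Only numpy, scipy, OpenCV 4.12 (cv2) and the standard library are available. Lean on these libraries where they do the work, as an engineer would, in place of code of your own. Each camera call takes 0.05 s, during which the arm holds its last target. There are 200 camera calls.

## Working session

There is one attempt and no reset: what is moved stays moved. The work goes in short steps, Python scripts to look and compute and a tool call to move; the robot and the scene stay as the last step left them, time stands still between calls to the robot, and variables do not carry over. Pictures are saved under pics/ and viewed, at most 14 in all, crops included, and the job is handed in when it is done.

Besides the shell and the picture viewer there is one more tool, called after "Emit:" by a JSON object that holds its "api" and its "payload". play_rows: Moves the arm, as the interface text tells. Its arguments: {"type":"object","properties":{"translation":{"type":"array","items":{"type":"array","items":{"type":"number","minimum":-1,"maximum":1}}},"twist":{"type":"array","items":{"type":"array","items":{"type":"number","minimum":-1,"maximum":1}}},"gripper":{"type":"array","items":{"type":"number"}}},"required":["translation","twist","gripper"]}

```bash
mkdir -p pics; ls; cat > h.py <<'E'
from bench import robot
import numpy as np, cv2
def snap(c,n):
    im=robot.snapshot(c); cv2.imwrite(f'pics/{n}.png',im[:,:,::-1]); return im
def px(c,p):
    m=robot.camera_model(c); q,_=cv2.projectPoints(np.array([p],float),np.array(m['rvec'],float),np.array(m['tvec'],float),np.array(m['camera_matrix'],float),None); return q[0,0].round().astype(int).tolist()
def ray(c,u,v,z):
    m=robot.camera_model(c);R=cv2.Rodrigues(np.array(m['rvec'],float))[0];t=np.array(m['tvec'],float).ravel();K=np.array(m['camera_matrix'],float)
    o=-R.T@t;d=R.T@np.linalg.inv(K)@[u,v,1];return (o+d*(z-o[2])/d[2]).round(4)
def st():
    o=robot.get_obs();print(round(o['time'],2),np.round(o['tool_pos'],4),np.round(o['ee_rot'],3),'w',round(float(o['width']),4),'F',np.round(o['wrist_force'],1),'ff',o['finger_force'],np.round(o['joint_positions'],2));return o
E
python3 - <<'E'
from h import *
st()
a=snap('top','t0');b=snap('scene','s0')
for c in ('top','scene'):
  for n in ['bottle_red','bottle_white','bottle_yellow','bottle_blue','bottle_black','coaster','celadon_bowl','masking_tape','cork_block','shaker','wall_face','stop_grip','dial_grip','dial_pointer']:
    for r in robot.spot_point(n,c)[:4]:
      print(c,n,round(r['score'],2),np.round(r['centre'],3),px(c,r['centre']))
E
```

```text
pics
0.0 [0.1905 0.5158 0.4035] [-3.139 -0.     2.788] w 0.0937 F [-0.9 -0.5 -0.1] ff 0.0 [ 1.11  0.09  1.37 -0.    1.68 -0.1 ]
top bottle_red 0.49 [0.427 0.285 0.001] [200, 261]
top bottle_white 0.74 [ 0.433 -0.296 -0.   ] [362, 259]
top bottle_yellow 0.64 [0.437 0.085 0.   ] [256, 258]
top bottle_black 0.72 [ 0.614 -0.012  0.03 ] [282, 208]
top bottle_black 0.64 [ 0.466 -0.009 -0.   ] [282, 250]
top bottle_black 0.39 [ 0.62  -0.144  0.078] [320, 203]
top coaster 0.91 [ 0.681 -0.299 -0.001] [359, 192]
top coaster 0.72 [ 0.514 -0.392  0.001] [387, 236]
top celadon_bowl 0.63 [ 0.793  0.133 -0.005] [244, 165]
top celadon_bowl 0.22 [ 0.676 -0.426  0.002] [393, 193]
top masking_tape 0.8 [ 0.629  0.408 -0.   ] [168, 207]
top cork_block 0.62 [ 0.677 -0.427  0.002] [394, 193]
top cork_block 0.46 [0.602 0.165 0.128] [230, 206]
top shaker 0.84 [ 0.616  0.018 -0.001] [274, 210]
top shaker 0.51 [0.603 0.136 0.03 ] [241, 211]
top wall_face 0.75 [ 0.619 -0.063  0.024] [296, 207]
top wall_face 0.3 [0.607 0.163 0.13 ] [231, 204]
top stop_grip 0.73 [ 0.603 -0.134  0.085] [318, 208]
top stop_grip 0.7
[... 433 characters left out ...]
ter 0.78 [ 0.359 -0.148 -0.002] [277, 312]
scene coaster 0.56 [ 0.515 -0.398 -0.002] [406, 320]
scene celadon_bowl 0.91 [0.797 0.126 0.   ] [290, 189]
scene masking_tape 0.65 [0.633 0.41  0.001] [192, 182]
scene cork_block 0.61 [ 0.677 -0.421  0.003] [442, 282]
scene shaker 0.85 [ 0.613  0.02  -0.001] [283, 230]
scene wall_face 0.57 [ 0.62  -0.064  0.032] [310, 230]
scene wall_face 0.19 [ 0.618 -0.013  0.03 ] [294, 225]
scene stop_grip 0.8 [0.604 0.164 0.127] [240, 177]
scene stop_grip 0.71 [ 0.602 -0.129  0.085] [328, 227]
scene dial_grip 0.51 [ 0.628 -0.14   0.079] [336, 225]
scene dial_pointer 0.75 [ 0.605 -0.131  0.087] [329, 226]
scene dial_pointer 0.55 [ 0.613  0.022 -0.001] [283, 229]
```

```bash
python3 -c "
import cv2,numpy as np
a=cv2.imread('pics/t0.png');b=cv2.imread('pics/s0.png')
cv2.imwrite('pics/b0.png',cv2.resize(np.vstack([a,b]),(400*560//420*3//2//1,600)) if 0 else np.hstack([cv2.resize(a,(400,300)),cv2.resize(b,(400,300))]))"
```

```text
(no output)
```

View pics/t0.png

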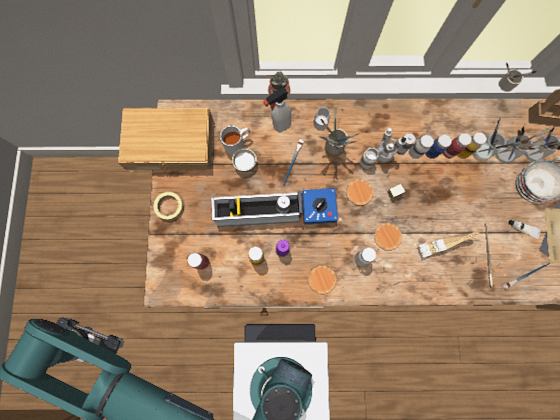

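View pics/s0.png

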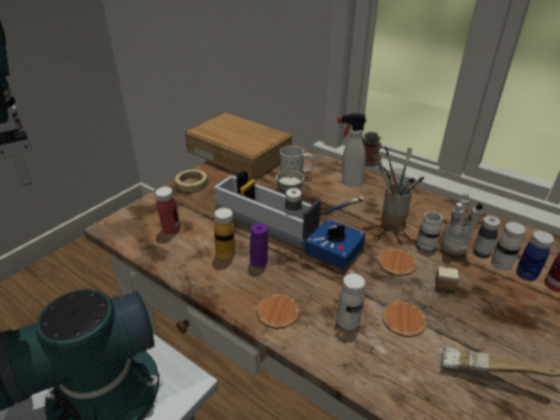

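The top picture shows the bottles red at (198,261), yellow at (256,256) and white at (366,257); purple at (282,248) is the look-alike. The black bottle is in the trough at (283,202), the stop is at (235,207) and the dial at (320,204). There is no blue bottle on the near side.

There are three coaster candidates: (359,192), (388,236) and (322,279). The one at (388,236) has y = -0.395, the farthest to the robot's right, so it is the one meant. I'll confirm it and the dial angle in one crop.

```bash
python3 - <<'E'
from h import *
a=cv2.imread('pics/t0.png');b=cv2.imread('pics/s0.png')
A=cv2.resize(a[175:300,300:415],(460,500),interpolation=cv2.INTER_CUBIC)
D=cv2.resize(a[185:225,300:340],(340,340),interpolation=cv2.INTER_CUBIC)
D2=cv2.resize(b[215:265,300:370],(340,160),interpolation=cv2.INTER_CUBIC)
cv2.imwrite('pics/c1.png',np.hstack([A,np.vstack([D,D2])]))
for n,c in (('coaster','top'),('coaster','scene')):
  print([ (round(r['score'],2),np.round(r['centre'],3)) for r in robot.spot_point(n,c)])
E
```

```text
[(0.91, array([ 0.681, -0.299, -0.001])), (0.72, array([ 0.514, -0.392,  0.001]))]
[(0.87, array([ 0.682, -0.297,  0.001])), (0.78, array([ 0.359, -0.148, -0.002])), (0.56, array([ 0.515, -0.398, -0.002]))]
```

View pics/c1.png

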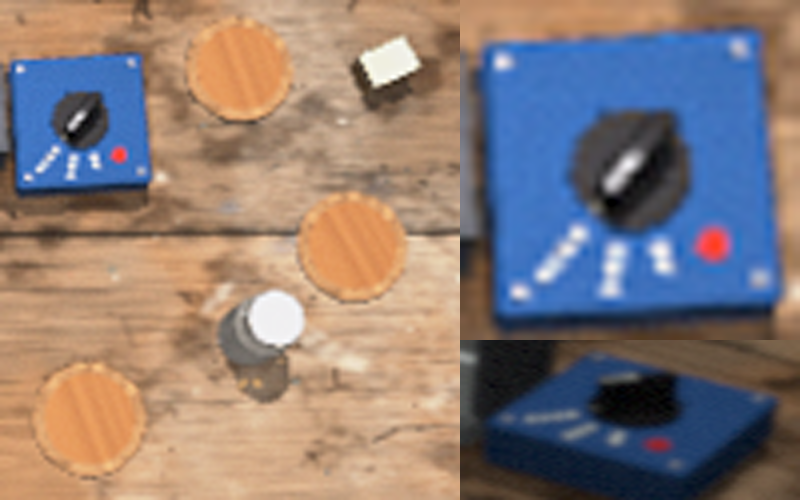

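The crop shows the dial pointing at four dots (value 1.5) and three coasters. The one at crop (352,246), top (388,236), is farthest right and is the one meant. First I turn the tool parallel to the shaker (yaw about 1.636).

Emit:
{"api": "play_rows", "payload": {"translation": [[0, 0, 0], [0, 0, 0], [0, 0, 0], [0, 0, 0], [0, 0, 0], [0, 0, 0], [0, 0, 0], [0, 0, 0]], "twist": [[0, 0, 0.96], [0, 0, 0.96], [0, 0, 0.96], [0, 0, 0.96], [0, 0, 0.96], [0, 0, 0.96], [0, 0, 0.96], [0, 0, 0.96]], "gripper": [1, 1, 1, 1, 1, 1, 1, 1]}}

```text
time: 2.4
tool_pos: [0.1906, 0.5159, 0.4047]
ee_rot: [3.141, -0.0, 2.016]
wrist_force: [-0.1, 1.0, 0.1]
width: 0.094
finger_force: 0.0
```

Emit:
{"api": "play_rows", "payload": {"translation": [[0, 0, 0], [0, 0, 0], [0, 0, 0], [0, 0, 0], [-0.8, 0.6, 0], [-0.8, 0.6, 0], [-0.8, 0.6, 0], [-0.8, 0.6, 0]], "twist": [[0, 0, 0.96], [0, 0, 0.96], [0, 0, 0.96], [0, 0, 0.96], [0, 0, 0], [0, 0, 0], [0, 0, 0], [0, 0, 0]], "gripper": [1, 1, 1, 1, 1, 1, 1, 1]}}

```text
time: 3.2
tool_pos: [0.2953, 0.3933, 0.4048]
ee_rot: [3.141, -0.0, 1.636]
wrist_force: [0.9, 0.4, 0.6]
width: 0.094
finger_force: 0.0
```

Emit:
{"api": "play_rows", "payload": {"translation": [[-0.8, 0.6, 0], [-0.8, 0.6, 0], [-0.8, 0.6, 0], [-0.8, 0.6, 0], [-0.8, 0.6, 0], [-0.8, 0.6, 0], [-0.8, 0.6, 0], [-0.8, 0.6, 0]], "twist": [[0, 0, 0], [0, 0, 0], [0, 0, 0], [0, 0, 0], [0, 0, 0], [0, 0, 0], [0, 0, 0], [0, 0, 0]], "gripper": [1, 1, 1, 1, 1, 1, 1, 1]}}

```text
time: 4.0
tool_pos: [0.5037, 0.15, 0.4049]
ee_rot: [3.141, -0.0, 1.636]
wrist_force: [1.1, 0.6, 0.3]
width: 0.094
finger_force: 0.0
```

```bash
cat >> h.py <<'E'
from scipy.spatial.transform import Rotation as Ro
def to(x,y,z,yaw,o=None):
    "units (translation in current tool frame, twist) to target; twist applied after"
    o=o or robot.get_obs(); R=Ro.from_euler('xyz',o['ee_rot']); d=R.inv().apply(np.array([x,y,z])-o['tool_pos'])/0.04
    T=Ro.from_euler('xyz',[np.pi,0,yaw]); w=(R.inv()*T).as_rotvec()/0.1
    print('go',d.round(2),'tw',w.round(2))
E
python3 - <<'E'
from h import *
st(); to(.6245,-.142,.40,-.685)
E
```

```text
4.0 [0.5037 0.15   0.4049] [ 3.141 -0.     1.636] w 0.094 F [1.1 0.6 0.3] ff 0.0 [0.18 0.03 1.43 0.   1.68 0.12]
go [-7.48  2.54  0.12] tw [-0.000e+00 -1.000e-02  2.321e+01]
```

Emit:
{"api": "play_rows", "payload": {"translation": [[-0.935, 0.32, 0], [-0.935, 0.32, 0], [-0.935, 0.32, 0], [-0.935, 0.32, 0], [-0.935, 0.32, 0], [-0.935, 0.32, 0], [-0.935, 0.32, 0], [-0.935, 0.32, 0]], "twist": [[0, 0, 0], [0, 0, 0], [0, 0, 0], [0, 0, 0], [0, 0, 0], [0, 0, 0], [0, 0, 0], [0, 0, 0]], "gripper": [1, 1, 1, 1, 1, 1, 1, 1]}}

```text
time: 4.8
tool_pos: [0.6249, -0.1421, 0.4046]
ee_rot: [3.141, -0.0, 1.636]
wrist_force: [0.4, -0.3, 0.2]
width: 0.0938
finger_force: 0.0
```

Emit:
{"api": "play_rows", "payload": {"translation": [[0, 0, 0.1], [0, 0, 0.1], [0, 0, 0.1], [0, 0, 0.1], [0, 0, 0.1], [0, 0, 0.1], [0, 0, 0.1], [0, 0, 0.1]], "twist": [[0, 0, 0.967], [0, 0, 0.967], [0, 0, 0.967], [0, 0, 0.967], [0, 0, 0.967], [0, 0, 0.967], [0, 0, 0.967], [0, 0, 0.967]], "gripper": [0, 0, 0, 0, 0, 0, 0, 0]}}

```text
time: 5.6
tool_pos: [0.6245, -0.1405, 0.3724]
ee_rot: [-3.141, -0.0, 0.858]
wrist_force: [0.1, 0.7, -0.4]
width: 0.0468
finger_force: 0.0
```

Emit:
{"api": "play_rows", "payload": {"translation": [[0, 0, 0.1], [0, 0, 0.1], [0, 0, 0.1], [0, 0, 0.1], [0, 0, 0.1], [0, 0, 0.1], [0, 0, 0.1], [0, 0, 0.1]], "twist": [[0, 0, 0.967], [0, 0, 0.967], [0, 0, 0.967], [0, 0, 0.967], [0, 0, 0.967], [0, 0, 0.967], [0, 0, 0.967], [0, 0, 0.967]], "gripper": [0, 0, 0, 0, 0, 0, 0, 0]}}

```text
time: 6.4
tool_pos: [0.6245, -0.1404, 0.3404]
ee_rot: [-3.141, 0.0, 0.085]
wrist_force: [0.8, 0.0, -0.4]
width: 0.0469
finger_force: 0.0
```

Emit:
{"api": "play_rows", "payload": {"translation": [[0, 0, 0.1], [0, 0, 0.1], [0, 0, 0.1], [0, 0, 0.1], [0, 0, 0.1], [0, 0, 0.1], [0, 0, 0.1], [0, 0, 0.1]], "twist": [[0, 0, 0.967], [0, 0, 0.967], [0, 0, 0.967], [0, 0, 0.967], [0, 0, 0.967], [0, 0, 0.967], [0, 0, 0.967], [0, 0, 0.967]], "gripper": [0, 0, 0, 0, 0, 0, 0, 0]}}

```text
time: 7.2
tool_pos: [0.6245, -0.1405, 0.3084]
ee_rot: [-3.142, 0.0, -0.689]
wrist_force: [0.9, -0.2, 0.4]
width: 0.0464
finger_force: 0.0
```

```bash
python3 - <<'E'
from h import *
st(); to(.6245,-.142,.259,-.685)
im=snap('top','t1')
P=px('top',[.6245,-.142,.0845]);print(P)
cv2.imwrite('pics/t1.png',cv2.resize(im[170:240,200:360,::-1],(800,350),interpolation=cv2.INTER_CUBIC))
E
```

```text
7.2 [ 0.6245 -0.1405  0.3084] [-3.142  0.    -0.689] w 0.0464 F [ 0.9 -0.2  0.4] ff 0.0 [-0.31  0.32  1.29  0.    1.53  1.95]
go [0.02 0.03 1.24] tw [-0.    0.   -0.04]
[320, 202]
```

View pics/t1.png

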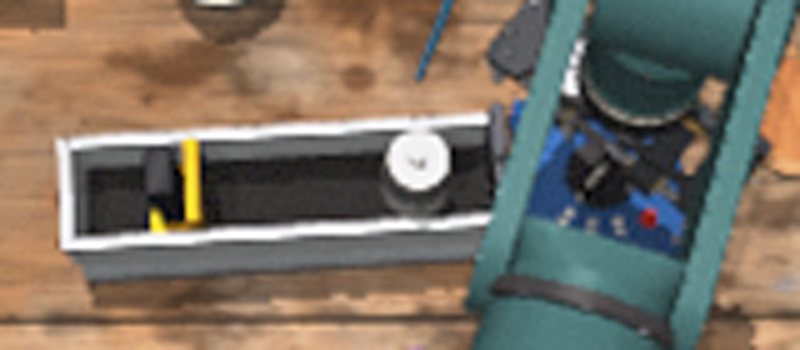

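The crop shows the fingers straddling the dial's bar at about (595,180), with the black bottle at (418,165) and the stop at (190,185). Descend, close and turn anticlockwise.

Emit:
{"api": "play_rows", "payload": {"translation": [[0, 0, 0.4], [0, 0, 0.4], [0, 0, 0.42], [0, 0, 0], [0, 0, 0], [0, 0, 0], [0, 0, 0], [0, 0, 0]], "twist": [[0, 0, 0], [0, 0, 0], [0, 0, 0], [0, 0, 0], [0, 0, 0], [0, 0, 0], [0, 0, 0], [0, 0, 0]], "gripper": [0, 0, 0, -1, -1, -1, -1, -1]}}

```text
time: 8.05
tool_pos: [0.6236, -0.1421, 0.2608]
ee_rot: [3.135, -0.001, -0.686]
wrist_force: [-6.3, -6.3, 4.0]
width: 0.0108
finger_force: 30.1
```

```bash
python3 - <<'E'
from h import *
st()
a=ray('top',213,219,.09);b=ray('top',298,213,.09);d=a-b;print(a,b,np.arctan2(-d[0],d[1]))
a=ray('top',213,198.3,.09);b=ray('top',298,193,.09);d=a-b;print(a,b,np.arctan2(-d[0],d[1]))
E
```

```text
8.05 [ 0.6236 -0.1421  0.2608] [ 3.135e+00 -1.000e-03 -6.860e-01] w 0.0108 F [-6.3 -6.3  4. ] ff 30.078528821468353 [-0.31  0.35  1.35 -0.01  1.45  1.95]
[0.5641 0.2276 0.09  ] [ 0.5838 -0.065   0.09  ] 0.0672259539592643
[0.6375 0.2299 0.09  ] [ 0.6552 -0.0661  0.09  ] 0.05972617708569999
```

Emit:
{"api": "play_rows", "payload": {"translation": [[0, 0.05, 0], [0, 0, 0], [0, 0, 0], [0, 0, 0], [0, 0, 0], [0, 0, 0], [0, 0, 0], [0, 0, 0]], "twist": [[0, 0, -0.95], [0, 0, -0.95], [0, 0, -0.95], [0, 0, -0.95], [0, 0, -0.95], [0, 0, -0.95], [0, 0, -0.95], [0, 0, -0.95]], "gripper": [-1, -1, -1, -1, -1, -1, -1, -1]}}

```text
time: 8.85
tool_pos: [0.623, -0.1429, 0.2609]
ee_rot: [3.14, 0.0, 0.078]
wrist_force: [-1.4, -2.6, 1.7]
width: 0.0105
finger_force: 30.0
```

Emit:
{"api": "play_rows", "payload": {"translation": [[0, 0, 0], [0, 0, 0], [0, 0, 0], [0, 0, 0], [0, 0, 0], [0, 0, 0], [0, 0, 0], [0, 0, 0]], "twist": [[0, 0, -0.95], [0, 0, -0.95], [0, 0, -0.95], [0, 0, -0.95], [0, 0, -0.95], [0, 0, -0.95], [0, 0, -0.95], [0, 0, -0.95]], "gripper": [-1, -1, -1, -1, -1, -1, -1, -1]}}

```text
time: 9.65
tool_pos: [0.623, -0.1428, 0.2609]
ee_rot: [3.14, 0.002, 0.838]
wrist_force: [-1.8, -3.5, 0.9]
width: 0.0113
finger_force: 30.1
```

```bash
python3 - <<'E'
from h import *
o=st();print(o['wrist_torque'])
E
```

```text
9.65 [ 0.623  -0.1428  0.2609] [3.14e+00 2.00e-03 8.38e-01] w 0.0113 F [-1.8 -3.5  0.9] ff 30.12929856777191 [-0.31  0.35  1.35 -0.    1.44  0.42]
[-0.377671    0.43010365 -0.35277376]
```

Emit:
{"api": "play_rows", "payload": {"translation": [[0, 0, 0], [0, 0, 0], [0, 0, 0], [0, 0, -0.7], [0, 0, -0.9], [0, 0, -0.9], [0, 0, -0.9], [0, 0, 0]], "twist": [[0, 0, 0], [0, 0, 0], [0, 0, 0], [0, 0, 0], [0, 0, 0], [0, 0, 0], [0, 0, 0], [0, 0, -0.95]], "gripper": [0, 0, 0, 0, 0, 0, 0, 1]}}

```text
time: 10.45
tool_pos: [0.6237, -0.1419, 0.4038]
ee_rot: [3.129, -0.005, 0.932]
wrist_force: [-0.2, -0.3, 1.1]
width: 0.0518
finger_force: 0.0
```

Emit:
{"api": "play_rows", "payload": {"translation": [[0, 0, 0], [0, 0, 0], [0, 0, 0], [0, 0, 0], [0, 0, 0], [0, 0, 0], [0, 0, 0], [0, 0, 0]], "twist": [[0, 0, -1], [0, 0, -1], [0, 0, -1], [0, 0, -1], [0, 0, -1], [0, 0, -1], [0, 0, -1], [0, 0, 0]], "gripper": [1, 1, 1, 1, 1, 1, 1, 1]}}

```text
time: 11.25
tool_pos: [0.6233, -0.1418, 0.3958]
ee_rot: [3.141, -0.0, 1.629]
wrist_force: [-0.8, 0.6, 0.3]
width: 0.094
finger_force: 0.0
```

```bash
python3 - <<'E'
from h import *
st(); to(.6148,-.012,.297,1.635)
snap('scene','s2')
for n in ['dial_pointer','dial_grip','bottle_black']:
    for r in robot.spot_point(n,'scene')[:4]:
      print(n,round(r['score'],2),np.round(r['centre'],3),px('scene',r['centre']))
E
```

```text
11.25 [ 0.6233 -0.1418  0.3958] [ 3.141 -0.     1.629] w 0.094 F [-0.8  0.6  0.3] ff 0.0 [-0.31  0.29  1.15  0.    1.7  -0.37]
go [ 3.25 -0.02  2.47] tw [ 0.   -0.   -0.06]
dial_pointer 0.71 [ 0.607 -0.159  0.087] [339, 230]
dial_grip 0.58 [ 0.624 -0.143  0.077] [337, 227]
dial_grip 0.43 [ 0.619 -0.012  0.025] [294, 225]
dial_grip 0.17 [ 0.516 -0.393 -0.003] [404, 319]
bottle_black 0.78 [ 0.617 -0.01   0.025] [293, 226]
bottle_black 0.74 [ 0.469 -0.011 -0.004] [260, 262]
```

Emit:
{"api": "play_rows", "payload": {"translation": [[0.82, 0, 0], [0.82, 0, 0], [0.82, 0, 0], [0.82, 0, 0], [0, 0, 0.8], [0, 0, 0.8], [0, 0, 0.6], [0, 0, 0.27]], "twist": [[0, 0, 0], [0, 0, 0], [0, 0, 0], [0, 0, -0.05], [0, 0, 0], [0, 0, 0], [0, 0, 0], [0, 0, 0]], "gripper": [1, 1, 1, 1, 1, 1, 1, 1]}}

```text
time: 12.25
tool_pos: [0.6147, -0.0107, 0.2938]
ee_rot: [-3.137, -0.001, 1.634]
wrist_force: [0.2, -0.4, 0.3]
width: 0.094
finger_force: 0.0
```

Emit:
{"api": "play_rows", "payload": {"translation": [[0, 0, 0], [0, 0, 0], [0, 0, 0], [0, 0, 0], [0, 0, 0], [0, 0, -0.3], [0, 0, -0.9], [0, 0, -0.9]], "twist": [[0, 0, 0], [0, 0, 0], [0, 0, 0], [0, 0, 0], [0, 0, 0], [0, 0, 0], [0, 0, 0], [0, 0, 0]], "gripper": [-1, -1, -1, -1, -1, -1, -1, -1]}}

```text
time: 13.05
tool_pos: [0.6152, -0.011, 0.382]
ee_rot: [-3.14, -0.0, 1.635]
wrist_force: [1.0, -0.4, 0.6]
width: 0.0336
finger_force: 0.0
```

Emit:
{"api": "play_rows", "payload": {"translation": [[0, 0, -0.9], [0, 0, -0.4], [0, 0, 0], [0, 0, 0], [0, 0, 0], [0, 0, 0], [0, 0, 0], [0, 0, 0]], "twist": [[0, 0, 0], [0, 0, 0], [0, 0, 0], [0, 0, 0], [0, 0, 0], [0, 0, 0], [0, 0, 0], [0, 0, 0]], "gripper": [-1, -1, -1, -1, -1, -1, -1, -1]}}

```text
time: 13.85
tool_pos: [0.6155, -0.0111, 0.4322]
ee_rot: [-3.14, -0.0, 1.635]
wrist_force: [-0.2, 0.5, -0.3]
width: 0.0004
finger_force: 0.0
```

```bash
python3 - <<'E'
from h import *
st(); to(.515,-.395,.295,1.635)
E
```

```text
13.85 [ 0.6155 -0.0111  0.4322] [-3.14  -0.     1.635] w 0.0004 F [-0.2  0.5 -0.3] ff 0.0 [-0.11  0.23  1.15  0.    1.76 -0.17]
go [-9.42 -3.12  3.43] tw [-0.02 -0.    0.  ]
```

```bash
python3 - <<'E'
from h import *
a=snap('top','t3')[165:265,180:400,::-1];b=snap('scene','s3')[150:330,160:440,::-1]
cv2.imwrite('pics/c3.png',np.vstack([cv2.resize(a,(560,255)),cv2.resize(b,(530,340),interpolation=cv2.INTER_CUBIC).copy()]) if 0 else cv2.resize(b,(700,450),interpolation=cv2.INTER_CUBIC))
for c in('top','scene'):
    for r in robot.spot_point('bottle_black',c)[:4]:
      print(c,round(r['score'],2),np.round(r['centre'],3),px(c,r['centre']))
E
```

```text
scene 0.91 [ 0.469 -0.01  -0.002] [260, 262]
scene 0.67 [ 0.618 -0.011  0.027] [293, 225]
```

View pics/c3.png

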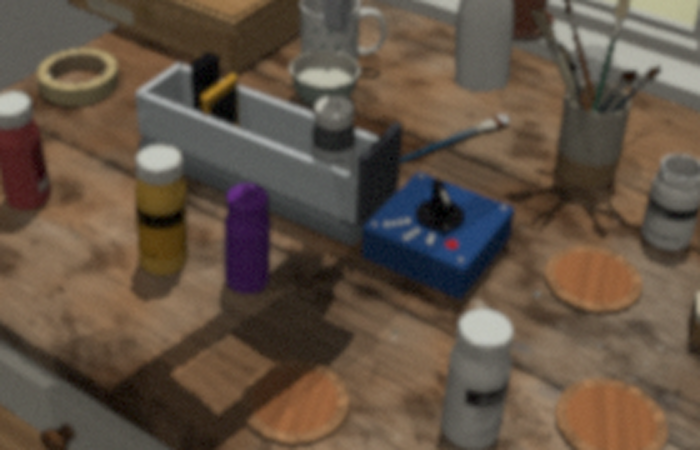

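The bottle is still standing in the trough at crop (335,120) and the dial is at red. The fingers simply hadn't closed when I lifted, so I retry with more closing time.

Emit:
{"api": "play_rows", "payload": {"translation": [[0, 0, 0], [0, 0, 0], [0, 0, 0], [0, 0, 0], [0, 0, 0], [0, 0, 0], [0, 0, 0.5], [0, 0, 0.5]], "twist": [[0, 0, 0], [0, 0, 0], [0, 0, 0], [0, 0, 0], [0, 0, 0], [0, 0, 0], [0, 0, 0], [0, 0, 0]], "gripper": [1, 1, 1, 1, 1, 1, 1, 1]}}

```text
time: 14.85
tool_pos: [0.6156, -0.011, 0.3937]
ee_rot: [3.139, 0.0, 1.635]
wrist_force: [0.8, 0.3, -0.1]
width: 0.0611
finger_force: 0.0
```

Emit:
{"api": "play_rows", "payload": {"translation": [[0, 0, 0], [0, 0, 0], [0, 0, 0], [0, 0, 0.6], [0, 0, 0.6], [0, 0, 0.6], [0, 0, 0.6], [0, 0, 0]], "twist": [[0, 0, 0], [0, 0, 0], [0, 0, 0], [0, 0, 0], [0, 0, 0], [0, 0, 0], [0, 0, 0], [0, 0, 0]], "gripper": [1, 1, 1, 1, 1, 1, 1, 1]}}

```text
time: 15.65
tool_pos: [0.6148, -0.011, 0.2941]
ee_rot: [-3.136, -0.001, 1.635]
wrist_force: [-0.7, -0.2, -0.5]
width: 0.0937
finger_force: 0.0
```

Emit:
{"api": "play_rows", "payload": {"translation": [[0, 0, 0], [0, 0, 0], [0, 0, 0], [0, 0, 0], [0, 0, 0], [0, 0, 0], [0, 0, 0], [0, 0, 0]], "twist": [[0, 0, 0], [0, 0, 0], [0, 0, 0], [0, 0, 0], [0, 0, 0], [0, 0, 0], [0, 0, 0], [0, 0, 0]], "gripper": [-1, -1, -1, -1, -1, -1, -1, -1]}}

```text
time: 16.45
tool_pos: [0.6154, -0.011, 0.2973]
ee_rot: [-3.141, -0.0, 1.635]
wrist_force: [-1.7, -0.7, 0.4]
width: 0.0452
finger_force: 30.0
```

Emit:
{"api": "play_rows", "payload": {"translation": [[0, 0, -0.4], [0, 0, -0.6], [0, 0, -0.6], [0, 0, -0.6], [0, 0, -0.6], [0, 0, -0.4], [0, 0, 0], [0, 0, 0]], "twist": [[0, 0, 0], [0, 0, 0], [0, 0, 0], [0, 0, 0], [0, 0, 0], [0, 0, 0], [0, 0, 0], [0, 0, 0]], "gripper": [-1, -1, -1, -1, -1, -1, -1, -1]}}

```text
time: 17.25
tool_pos: [0.6155, -0.0111, 0.4242]
ee_rot: [-3.141, -0.0, 1.635]
wrist_force: [-0.0, -0.1, -1.1]
width: 0.0452
finger_force: 30.0
```

```bash
python3 - <<'E'
from h import *
st(); to(.515,-.395,.274,1.635)
E
```

```text
17.25 [ 0.6155 -0.0111  0.4242] [-3.141 -0.     1.635] w 0.0452 F [-0.  -0.1 -1.1] ff 29.996619741723407 [-0.11  0.23  1.17  0.    1.74 -0.17]
go [-9.42 -3.12  3.76] tw [-0.01 -0.   -0.  ]
```

Emit:
{"api": "play_rows", "payload": {"translation": [[-0.4, -0.12, 0], [-0.8, -0.26, 0], [-0.8, -0.26, 0], [-0.8, -0.27, 0], [-0.8, -0.27, 0], [-0.8, -0.27, 0], [-0.8, -0.27, 0], [-0.8, -0.27, 0]], "twist": [[0, 0, 0], [0, 0, 0], [0, 0, 0], [0, 0, 0], [0, 0, 0], [0, 0, 0], [0, 0, 0], [0, 0, 0]], "gripper": [-1, -1, -1, -1, -1, -1, -1, -1]}}

```text
time: 18.05
tool_pos: [0.5502, -0.2579, 0.4231]
ee_rot: [-3.139, -0.001, 1.634]
wrist_force: [0.5, 0.8, -2.3]
width: 0.0453
finger_force: 30.0
```

Emit:
{"api": "play_rows", "payload": {"translation": [[-0.8, -0.27, 0], [-0.8, -0.27, 0], [-0.8, -0.27, 0], [-0.6, -0.2, 0], [-0.42, -0.12, 0], [0, 0, 0], [0, 0, 0.6], [0, 0, 0.6]], "twist": [[0, 0, 0], [0, 0, 0], [0, 0, 0], [0, 0, 0], [0, 0, 0], [0, 0, 0], [0, 0, 0], [0, 0, 0]], "gripper": [-1, -1, -1, -1, -1, -1, -1, -1]}}

```text
time: 18.85
tool_pos: [0.5154, -0.3943, 0.3773]
ee_rot: [3.14, 0.001, 1.636]
wrist_force: [0.1, 0.3, -1.9]
width: 0.0455
finger_force: 30.0
```

```bash
python3 - <<'E'
from h import *
st(); to(.515,-.395,.274,1.635)
snap('top','t4');snap('scene','s4')
for c in('top','scene'):
  for n in('bottle_black','coaster','bottle_white'):
    for r in robot.spot_point(n,c)[:4]:
      print(c,n,round(r['score'],2),np.round(r['centre'],3),px(c,r['centre']))
E
```

```text
18.85 [ 0.5154 -0.3943  0.3773] [3.140e+00 1.000e-03 1.636e+00] w 0.0455 F [ 0.1  0.3 -1.9] ff 29.996712462161668 [-0.74  0.31  1.16  0.    1.67 -0.81]
go [-0.01 -0.02  2.58] tw [0.02 0.01 0.01]
top bottle_black 0.68 [ 0.466 -0.01  -0.   ] [282, 250]
top bottle_black 0.59 [ 0.516 -0.395  0.111] [397, 231]
top bottle_black 0.19 [ 0.517 -0.392 -0.001] [387, 236]
top coaster 0.93 [ 0.682 -0.299  0.002] [359, 192]
top coaster 0.89 [ 0.359 -0.152  0.001] [322, 280]
top coaster 0.66 [ 0.516 -0.393 -0.   ] [387, 236]
top bottle_white 0.83 [ 0.436 -0.259 -0.   ] [351, 258]
top bottle_white 0.52 [ 0.62  -0.143  0.077] [320, 204]
top bottle_white 0.32 [ 0.794  0.133 -0.001] [244, 164]
scene bottle_black 0.92 [ 0.513 -0.394  0.102] [412, 288]
scene bottle_black 0.62 [ 0.469 -0.007 -0.003] [259, 261]
scene bottle_black 0.2 [ 0.437  0.085 -0.001] [224, 253]
scene coaster 0.8 [ 0.36  -0.148 -0.   ] [277, 311]
scene coaster 0.78 [ 0.516 -0.397 -0.002] [406, 320]
scene coaster 0.77 [ 0.685 -0.296 -0.001] [397, 261]
scene coaster 0.54 [ 0.43  -0.255  0.002] [332, 313]
scene bottle_white 0.6 [ 0.43  -0.255  0.   ] [333, 314]
```

The white bottle was knocked aside to (0.433,-0.257). Black is over the coaster, so I lower and release it.

Emit:
{"api": "play_rows", "payload": {"translation": [[0, 0, 0.6], [0, 0, 0.6], [0, 0, 0.6], [0, 0, 0.4], [0, 0, 0.25], [0, 0, 0.12], [0, 0, 0], [0, 0, 0]], "twist": [[0, 0, 0], [0, 0, 0], [0, 0, 0], [0, 0, 0], [0, 0, 0], [0, 0, 0], [0, 0, 0], [0, 0, 0]], "gripper": [-1, -1, -1, -1, -1, -1, -1, -1]}}

```text
time: 20.05
tool_pos: [0.5154, -0.3953, 0.2756]
ee_rot: [3.14, 0.002, 1.635]
wrist_force: [0.5, 0.8, -1.3]
width: 0.0453
finger_force: 30.0
```

```bash
python3 - <<'E'
from h import *
st()
E
```

```text
20.05 [ 0.5154 -0.3953  0.2756] [3.140e+00 2.000e-03 1.635e+00] w 0.0453 F [ 0.5  0.8 -1.3] ff 29.996884699794464 [-0.74  0.36  1.3   0.    1.48 -0.81]
```

Emit:
{"api": "play_rows", "payload": {"translation": [[0, 0, 0.05], [0, 0, 0], [0, 0, 0], [0, 0, 0], [0, 0, 0], [0, 0, 0], [0, 0, 0], [0, 0, 0]], "twist": [[0, 0, 0], [0, 0, 0], [0, 0, 0], [0, 0, 0], [0, 0, 0], [0, 0, 0], [0, 0, 0], [0, 0, 0]], "gripper": [-1, -1, 1, 1, 1, 1, 1, 1]}}

```text
time: 20.85
tool_pos: [0.5151, -0.3951, 0.2722]
ee_rot: [3.142, -0.0, 1.635]
wrist_force: [0.8, 0.8, 0.0]
width: 0.0895
finger_force: 0.0
```

Emit:
{"api": "play_rows", "payload": {"translation": [[0, 0, 0], [0, 0, 0], [0, 0, -0.5], [0, 0, -0.7], [0, 0, -0.7], [0, 0, -0.7], [0, 0, -0.1], [0, 0, 0]], "twist": [[0, 0, 0], [0, 0, 0], [0, 0, 0], [0, 0, 0], [0, 0, 0], [0, 0, 0], [0, 0, 0], [0, 0, 0]], "gripper": [1, 1, 1, 1, 1, 1, 1, 1]}}

```text
time: 21.65
tool_pos: [0.5152, -0.3951, 0.3811]
ee_rot: [3.14, 0.002, 1.635]
wrist_force: [-1.6, -0.9, -0.4]
width: 0.094
finger_force: 0.0
```

```bash
python3 - <<'E'
from h import *
st(); 
snap('top','t5');snap('scene','s5')
P=[]
for c in('top','scene'):
  for n in('bottle_black','bottle_white'):
    for r in robot.spot_point(n,c)[:3]:
      print(c,n,round(r['score'],2),np.round(r['centre'],3),px(c,r['centre']))
to(.433,-.257,.265,1.635)
E
```

```text
21.65 [ 0.5152 -0.3951  0.3811] [3.140e+00 2.000e-03 1.635e+00] w 0.094 F [-1.6 -0.9 -0.4] ff 0.0 [-0.74  0.31  1.15  0.    1.67 -0.81]
top bottle_black 0.58 [ 0.467 -0.01   0.002] [282, 250]
top bottle_black 0.56 [ 0.514 -0.394  0.008] [388, 236]
top bottle_white 0.74 [ 0.433 -0.259  0.001] [351, 259]
scene bottle_black 0.75 [ 0.517 -0.396  0.004] [406, 318]
scene bottle_black 0.71 [ 0.47  -0.007 -0.004] [259, 262]
scene bottle_white 0.55 [ 0.433 -0.254  0.   ] [333, 313]
go [ 3.57 -1.82  2.84] tw [-0.02 -0.03 -0.  ]
```

Emit:
{"api": "play_rows", "payload": {"translation": [[0.89, -0.45, 0], [0.89, -0.45, 0], [0.89, -0.46, 0], [0.9, -0.46, 0], [0, 0, 0.8], [0, 0, 0.8], [0, 0, 0.8], [0, 0, 0.44]], "twist": [[0, 0, 0], [0, 0, 0], [0, 0, 0], [0, 0, 0], [0, 0, 0], [0, 0, 0], [0, 0, 0], [0, 0, 0]], "gripper": [1, 1, 1, 1, 1, 1, 1, 1]}}

```text
time: 22.75
tool_pos: [0.4323, -0.2563, 0.263]
ee_rot: [-3.138, -0.004, 1.635]
wrist_force: [0.4, -1.0, -0.5]
width: 0.0943
finger_force: 0.0
```

Emit:
{"api": "play_rows", "payload": {"translation": [[0, 0, 0], [0, 0, 0], [0, 0, 0], [0, 0, 0], [0, 0, 0], [0, 0, 0], [0, 0, 0], [0, 0, 0]], "twist": [[0, 0, 0], [0, 0, 0], [0, 0, 0], [0, 0, 0], [0, 0, 0], [0, 0, 0], [0, 0, 0], [0, 0, 0]], "gripper": [-1, -1, -1, -1, -1, -1, -1, -1]}}

```text
time: 23.55
tool_pos: [0.4337, -0.2574, 0.2676]
ee_rot: [3.14, 0.001, 1.635]
wrist_force: [0.9, -0.4, 3.4]
width: 0.0521
finger_force: 30.0
```

Emit:
{"api": "play_rows", "payload": {"translation": [[0, 0, -0.3], [0, 0, -0.7], [0, 0, -0.8], [0, 0, -0.8], [0, 0, -0.8], [0, 0, -0.6], [0, 0, 0], [0, 0, 0]], "twist": [[0, 0, 0], [0, 0, 0], [0, 0, 0], [0, 0, 0], [0, 0, 0], [0, 0, 0], [0, 0, 0], [0, 0, 0]], "gripper": [-1, -1, -1, -1, -1, -1, -1, -1]}}

```text
time: 24.35
tool_pos: [0.4331, -0.2571, 0.426]
ee_rot: [-3.141, -0.001, 1.635]
wrist_force: [0.7, 0.5, -1.8]
width: 0.0518
finger_force: 29.9
```

```bash
cat >> h.py <<'E'
s=.064; W=np.array([.6183,-.0632])
def slot(d): return W+d*np.array([-np.sin(s),np.cos(s)])
E
python3 - <<'E'
from h import *
o=st(); p=slot(.030); print(p); to(*p,.30,1.635)
E
```

```text
24.35 [ 0.4331 -0.2571  0.426 ] [-3.141e+00 -1.000e-03  1.635e+00] w 0.0518 F [ 0.7  0.5 -1.8] ff 29.922003979390865 [-0.65 -0.02  1.44 -0.    1.72 -0.71]
[ 0.61638131 -0.03326142]
go [5.29 4.93 3.15] tw [-0.01 -0.01 -0.  ]
```

Emit:
{"api": "play_rows", "payload": {"translation": [[0.3, 0.28, 0], [0.7, 0.65, 0], [0.8, 0.75, 0], [0.8, 0.75, 0], [0.8, 0.75, 0], [0.8, 0.75, 0], [0.7, 0.65, 0], [0.39, 0.35, 0]], "twist": [[0, 0, 0], [0, 0, 0], [0, 0, 0], [0, 0, 0], [0, 0, 0], [0, 0, 0], [0, 0, 0], [0, 0, 0]], "gripper": [-1, -1, -1, -1, -1, -1, -1, -1]}}

```text
time: 25.15
tool_pos: [0.6178, -0.0307, 0.4225]
ee_rot: [-3.136, -0.002, 1.638]
wrist_force: [0.6, 0.6, -2.0]
width: 0.0517
finger_force: 29.9
```

```bash
python3 - <<'E'
from h import *
o=st(); p=slot(.030); to(*p,.30,1.635)
for c in('top','scene'):
  snap(c,'w'+c)
  for n in('bottle_white','wall_face'):
    for r in robot.spot_point(n,c)[:2]:
      print(c,n,round(r['score'],2),np.round(r['centre'],3),px(c,r['centre']))
E
```

```text
25.15 [ 0.6178 -0.0307  0.4225] [-3.136e+00 -2.000e-03  1.638e+00] w 0.0517 F [ 0.6  0.6 -2. ] ff 29.922674250774435 [-0.14  0.24  1.16  0.    1.75 -0.21]
go [-0.07 -0.02  3.06] tw [-0.06 -0.02  0.03]
top bottle_white 0.21 [ 0.676 -0.429  0.006] [395, 193]
top wall_face 0.58 [ 0.617 -0.066  0.028] [297, 208]
scene bottle_white 0.66 [ 0.613 -0.029  0.156] [299, 189]
scene wall_face 0.81 [ 0.621 -0.064  0.031] [310, 230]
scene wall_face 0.44 [0.606 0.163 0.126] [241, 177]
```

Emit:
{"api": "play_rows", "payload": {"translation": [[-0.07, -0.02, 0], [0, 0, 0.5], [0, 0, 0.6], [0, 0, 0.6], [0, 0, 0.5], [0, 0, 0.4], [0, 0, 0.3], [0, 0, 0]], "twist": [[0, 0, 0], [0, 0, 0], [0, 0, 0], [0, 0, 0], [0, 0, 0], [0, 0, 0], [0, 0, 0], [0, 0, 0]], "gripper": [-1, -1, -1, -1, -1, -1, -1, -1]}}

```text
time: 26.25
tool_pos: [0.6151, -0.037, 0.3086]
ee_rot: [-3.138, -0.001, 1.634]
wrist_force: [-0.1, -0.3, -1.7]
width: 0.0523
finger_force: 29.9
```

```bash
python3 - <<'E'
from h import *
o=st(); p=slot(.030); to(*p,.298,1.635)
E
```

```text
26.25 [ 0.6151 -0.037   0.3086] [-3.138e+00 -1.000e-03  1.634e+00] w 0.0523 F [-0.1 -0.3 -1.7] ff 29.92223829838622 [-0.15  0.27  1.35 -0.    1.53 -0.22]
go [0.09 0.04 0.26] tw [-0.04 -0.01 -0.01]
```

Emit:
{"api": "play_rows", "payload": {"translation": [[0.06, 0.02, 0.13], [0, 0, 0.13], [0, 0, 0.05], [0, 0, 0], [0, 0, 0], [0, 0, 0], [0, 0, 0], [0, 0, 0]], "twist": [[0, 0, 0], [0, 0, 0], [0, 0, 0], [0, 0, 0], [0, 0, 0], [0, 0, 0], [0, 0, 0], [0, 0, 0]], "gripper": [-1, -1, -1, -1, 1, 1, 1, 1]}}

```text
time: 27.05
tool_pos: [0.6167, -0.0338, 0.2989]
ee_rot: [3.14, 0.0, 1.635]
wrist_force: [0.3, 0.1, -0.4]
width: 0.0809
finger_force: 0.0
```

Emit:
{"api": "play_rows", "payload": {"translation": [[0, 0, 0], [0, 0, 0], [0, 0, -0.5], [0, 0, -0.6], [0, 0, -0.6], [0, 0, -0.6], [0, 0, -0.1], [0, 0, 0]], "twist": [[0, 0, 0], [0, 0, 0], [0, 0, 0], [0, 0, 0], [0, 0, 0], [0, 0, 0], [0, 0, 0], [0, 0, 0]], "gripper": [1, 1, 1, 1, 1, 1, 1, 1]}}

```text
time: 27.85
tool_pos: [0.6166, -0.0338, 0.3951]
ee_rot: [3.14, 0.0, 1.635]
wrist_force: [-0.4, 0.3, -0.3]
width: 0.0942
finger_force: 0.0
```

```bash
python3 - <<'E'
from h import *
o=st()
for c in('top','scene'):
  snap(c,'v'+c)
  for n in('bottle_white','bottle_yellow','bottle_red'):
    for r in robot.spot_point(n,c)[:2]:
      print(c,n,round(r['score'],2),np.round(r['centre'],3),px(c,r['centre']))
to(.4375,.0855,.275,1.635)
E
```

```text
27.85 [ 0.6166 -0.0338  0.3951] [3.14  0.    1.635] w 0.0942 F [-0.4  0.3 -0.3] ff 0.0 [-0.15  0.24  1.22  0.    1.68 -0.21]
top bottle_yellow 0.62 [ 0.437  0.084 -0.   ] [256, 258]
top bottle_red 0.83 [0.424 0.28  0.001] [201, 262]
scene bottle_white 0.77 [ 0.615 -0.032  0.027] [299, 228]
scene bottle_white 0.68 [0.604 0.163 0.129] [241, 176]
scene bottle_yellow 0.97 [0.44  0.087 0.   ] [225, 252]
scene bottle_yellow 0.43 [ 0.616 -0.034  0.031] [300, 227]
scene bottle_red 0.81 [ 0.427  0.281 -0.002] [172, 228]
go [ 3.26 -4.27  2.97] tw [-0.02 -0.    0.  ]
```

Emit:
{"api": "play_rows", "payload": {"translation": [[0.543, -0.71, 0], [0.543, -0.71, 0], [0.543, -0.71, 0], [0.543, -0.71, 0], [0.543, -0.71, 0], [0.543, -0.72, 0], [0, 0, 0.7], [0, 0, 0.7]], "twist": [[0, 0, 0], [0, 0, 0], [0, 0, 0], [0, 0, 0], [0, 0, 0], [0, 0, 0], [0, 0, 0], [0, 0, 0]], "gripper": [1, 1, 1, 1, 1, 1, 1, 1]}}

```text
time: 29.05
tool_pos: [0.437, 0.086, 0.3391]
ee_rot: [3.137, -0.0, 1.637]
wrist_force: [0.7, -0.9, 0.2]
width: 0.0938
finger_force: 0.0
```

Emit:
{"api": "play_rows", "payload": {"translation": [[0, 0, 0.7], [0, 0, 0.6], [0, 0, 0.27], [0, 0, 0], [0, 0, 0], [0, 0, 0], [0, 0, 0], [0, 0, 0]], "twist": [[0, 0, 0], [0, 0, 0], [0, 0, 0], [0, 0, 0], [0, 0, 0], [0, 0, 0], [0, 0, 0], [0, 0, 0]], "gripper": [1, 1, 1, 1, -1, -1, -1, -1]}}

```text
time: 29.85
tool_pos: [0.4381, 0.0853, 0.2764]
ee_rot: [3.14, -0.0, 1.635]
wrist_force: [-0.5, 0.4, -0.5]
width: 0.0653
finger_force: 0.0
```

Emit:
{"api": "play_rows", "payload": {"translation": [[0, 0, 0], [0, 0, 0], [0, 0, 0], [0, 0, 0], [0, 0, -0.3], [0, 0, -0.7], [0, 0, -0.8], [0, 0, -0.8]], "twist": [[0, 0, 0], [0, 0, 0], [0, 0, 0], [0, 0, 0], [0, 0, 0], [0, 0, 0], [0, 0, 0], [0, 0, 0]], "gripper": [-1, -1, -1, -1, -1, -1, -1, -1]}}

```text
time: 30.65
tool_pos: [0.4374, 0.0853, 0.3805]
ee_rot: [-3.14, -0.0, 1.635]
wrist_force: [1.2, 0.2, -1.5]
width: 0.0502
finger_force: 30.0
```

Emit:
{"api": "play_rows", "payload": {"translation": [[0, 0, -0.8], [0, 0, -0.5], [0, 0, 0], [0, 0, 0], [0, 0, 0], [0, 0, 0], [0, 0, 0], [0, 0, 0]], "twist": [[0, 0, 0], [0, 0, 0], [0, 0, 0], [0, 0, 0], [0, 0, 0], [0, 0, 0], [0, 0, 0], [0, 0, 0]], "gripper": [-1, -1, -1, -1, -1, -1, -1, -1]}}

```text
time: 31.45
tool_pos: [0.4377, 0.0853, 0.4307]
ee_rot: [-3.14, -0.0, 1.635]
wrist_force: [-0.8, -0.1, -1.0]
width: 0.0502
finger_force: 30.0
```

```bash
python3 - <<'E'
from h import *
o=st(); p=slot(.0875);print(p); to(*p,.306,1.635)
E
```

```text
31.45 [0.4377 0.0853 0.4307] [-3.14  -0.     1.635] w 0.0502 F [-0.8 -0.1 -1. ] ff 29.987459466210566 [ 0.07 -0.15  1.55  0.    1.74  0.  ]
[0.61270382 0.02412086]
go [-1.81  4.27  3.11] tw [-0.01 -0.    0.  ]
```

Emit:
{"api": "play_rows", "payload": {"translation": [[-0.1, 0.27, 0], [-0.25, 0.6, 0], [-0.33, 0.8, 0], [-0.33, 0.8, 0], [-0.33, 0.8, 0], [-0.25, 0.6, 0], [-0.16, 0.4, 0], [0, 0, 0]], "twist": [[0, 0, 0], [0, 0, 0], [0, 0, 0], [0, 0, 0], [0, 0, 0], [0, 0, 0], [0, 0, 0], [0, 0, 0]], "gripper": [-1, -1, -1, -1, -1, -1, -1, -1]}}

```text
time: 32.25
tool_pos: [0.615, 0.0251, 0.4295]
ee_rot: [-3.14, 0.0, 1.633]
wrist_force: [-0.1, 1.0, -1.3]
width: 0.0499
finger_force: 30.0
```

```bash
python3 - <<'E'
from h import *
o=st(); p=slot(.09); to(*p,.308,1.635)
for c in('top','scene'):
  snap(c,'y'+c)
  for n in('bottle_yellow','bottle_white'):
    for r in robot.spot_point(n,c)[:2]:
      print(c,n,round(r['score'],2),np.round(r['centre'],3),px(c,r['centre']))
E
```

```text
32.25 [0.615  0.0251 0.4295] [-3.14   0.     1.633] w 0.0499 F [-0.1  1.  -1.3] ff 29.987461877753958 [-0.05  0.23  1.16 -0.    1.75 -0.11]
go [ 0.04 -0.05  3.04] tw [-0.02  0.   -0.02]
top bottle_white 0.46 [ 0.619 -0.035  0.03 ] [289, 207]
scene bottle_yellow 0.97 [0.611 0.027 0.154] [281, 183]
scene bottle_white 0.79 [ 0.615 -0.033  0.032] [299, 227]
```

Emit:
{"api": "play_rows", "payload": {"translation": [[0.03, -0.05, 0.2], [0, 0, 0.5], [0, 0, 0.6], [0, 0, 0.6], [0, 0, 0.5], [0, 0, 0.4], [0, 0, 0.2], [0, 0, 0]], "twist": [[0, 0, 0], [0, 0, 0], [0, 0, 0], [0, 0, 0], [0, 0, 0], [0, 0, 0], [0, 0, 0], [0, 0, 0]], "gripper": [-1, -1, -1, -1, -1, -1, -1, -1]}}

```text
time: 33.35
tool_pos: [0.6099, 0.0277, 0.3098]
ee_rot: [-3.138, -0.0, 1.635]
wrist_force: [0.8, -0.7, -1.5]
width: 0.0499
finger_force: 30.0
```

```bash
python3 - <<'E'
from h import *
o=st(); p=slot(.09); to(*p,.306,1.635)
E
```

```text
33.35 [0.6099 0.0277 0.3098] [-3.138 -0.     1.635] w 0.0499 F [ 0.8 -0.7 -1.5] ff 29.98752224491909 [-0.05  0.26  1.36  0.    1.52 -0.11]
go [-0.03  0.07  0.1 ] tw [-0.03 -0.    0.  ]
```

Emit:
{"api": "play_rows", "payload": {"translation": [[0, 0.05, 0.06], [0, 0, 0.06], [0, 0, 0.03], [0, 0, 0], [0, 0, 0], [0, 0, 0], [0, 0, 0], [0, 0, 0]], "twist": [[0, 0, 0], [0, 0, 0], [0, 0, 0], [0, 0, 0], [0, 0, 0], [0, 0, 0], [0, 0, 0], [0, 0, 0]], "gripper": [-1, -1, -1, -1, 1, 1, 1, 1]}}

```text
time: 34.15
tool_pos: [0.6127, 0.0276, 0.3059]
ee_rot: [3.141, -0.0, 1.635]
wrist_force: [0.4, -0.1, 1.2]
width: 0.079
finger_force: 0.0
```

Emit:
{"api": "play_rows", "payload": {"translation": [[0, 0, 0], [0, 0, 0], [0, 0, -0.5], [0, 0, -0.6], [0, 0, -0.6], [0, 0, -0.6], [0, 0, -0.1], [0, 0, 0]], "twist": [[0, 0, 0], [0, 0, 0], [0, 0, 0], [0, 0, 0], [0, 0, 0], [0, 0, 0], [0, 0, 0], [0, 0, 0]], "gripper": [1, 1, 1, 1, 1, 1, 1, 1]}}

```text
time: 34.95
tool_pos: [0.6127, 0.0276, 0.4022]
ee_rot: [3.14, 0.0, 1.635]
wrist_force: [0.0, 0.1, -0.3]
width: 0.0942
finger_force: 0.0
```

```bash
python3 - <<'E'
from h import *
o=st()
for c in('top','scene'):
  snap(c,'x'+c)
  for n in('bottle_white','bottle_yellow','bottle_red'):
    for r in robot.spot_point(n,c)[:2]:
      print(c,n,round(r['score'],2),np.round(r['centre'],3),px(c,r['centre']))
to(.4265,.2815,.271,1.635)
E
```

```text
34.95 [0.6127 0.0276 0.4022] [3.14  0.    1.635] w 0.0942 F [ 0.   0.1 -0.3] ff 0.0 [-0.05  0.23  1.21  0.    1.7  -0.11]
top bottle_white 0.66 [ 0.621 -0.143  0.079] [320, 203]
top bottle_yellow 0.21 [ 0.421  0.283 -0.002] [200, 263]
top bottle_red 0.84 [0.422 0.282 0.   ] [201, 263]
scene bottle_white 0.72 [ 0.617 -0.032  0.033] [299, 226]
scene bottle_white 0.34 [ 0.517 -0.395  0.003] [406, 318]
scene bottle_yellow 0.82 [0.612 0.031 0.03 ] [280, 220]
scene bottle_yellow 0.17 [ 0.625 -0.143  0.076] [337, 227]
scene bottle_red 0.94 [ 0.425  0.278 -0.004] [172, 229]
scene bottle_red 0.61 [ 0.619 -0.064  0.033] [309, 230]
go [ 6.63 -4.23  3.25] tw [-0.02 -0.    0.  ]
```

Emit:
{"api": "play_rows", "payload": {"translation": [[0.83, -0.535, 0], [0.83, -0.535, 0], [0.83, -0.535, 0], [0.83, -0.535, 0], [0.83, -0.535, 0], [0.83, -0.535, 0], [0.83, -0.535, 0], [0.81, -0.52, 0]], "twist": [[0, 0, 0], [0, 0, 0], [0, 0, 0], [0, 0, 0], [0, 0, 0], [0, 0, 0], [0, 0, 0], [0, 0, 0]], "gripper": [1, 1, 1, 1, 1, 1, 1, 1]}}

```text
time: 36.15
tool_pos: [0.4241, 0.282, 0.4015]
ee_rot: [3.141, -0.0, 1.635]
wrist_force: [0.2, 0.2, -0.0]
width: 0.0943
finger_force: 0.0
```

Emit:
{"api": "play_rows", "payload": {"translation": [[0, 0, 0.7], [0, 0, 0.7], [0, 0, 0.7], [0, 0, 0.7], [0, 0, 0.45], [0, 0, 0], [0, 0, 0], [0, 0, 0]], "twist": [[0, 0, 0], [0, 0, 0], [0, 0, 0], [0, 0, 0], [0, 0, 0], [0, 0, 0], [0, 0, 0], [0, 0, 0]], "gripper": [1, 1, 1, 1, 1, 1, -1, -1]}}

```text
time: 36.95
tool_pos: [0.4259, 0.2811, 0.2732]
ee_rot: [3.139, -0.001, 1.635]
wrist_force: [0.4, -0.5, -0.6]
width: 0.0815
finger_force: 0.0
```

Emit:
{"api": "play_rows", "payload": {"translation": [[0, 0, 0], [0, 0, 0], [0, 0, 0], [0, 0, 0], [0, 0, 0], [0, 0, 0], [0, 0, -0.3], [0, 0, -0.7]], "twist": [[0, 0, 0], [0, 0, 0], [0, 0, 0], [0, 0, 0], [0, 0, 0], [0, 0, 0], [0, 0, 0], [0, 0, 0]], "gripper": [-1, -1, -1, -1, -1, -1, -1, -1]}}

```text
time: 37.75
tool_pos: [0.4245, 0.2804, 0.3091]
ee_rot: [-3.135, 0.003, 1.635]
wrist_force: [-0.2, 0.5, -1.5]
width: 0.0495
finger_force: 30.0
```

Emit:
{"api": "play_rows", "payload": {"translation": [[0, 0, -0.8], [0, 0, -0.8], [0, 0, -0.8], [0, 0, -0.6], [0, 0, 0], [0, 0, 0], [0, 0, 0], [0, 0, 0]], "twist": [[0, 0, 0], [0, 0, 0], [0, 0, 0], [0, 0, 0], [0, 0, 0], [0, 0, 0], [0, 0, 0], [0, 0, 0]], "gripper": [-1, -1, -1, -1, -1, -1, -1, -1]}}

```text
time: 38.55
tool_pos: [0.4252, 0.2808, 0.4292]
ee_rot: [-3.138, 0.002, 1.635]
wrist_force: [-0.4, 0.8, -1.1]
width: 0.0494
finger_force: 30.0
```

```bash
python3 - <<'E'
from h import *
o=st(); p=slot(.149);print(p); to(*p,.304,1.635)
E
```

```text
38.55 [0.4252 0.2808 0.4292] [-3.138e+00  2.000e-03  1.635e+00] w 0.0494 F [-0.4  0.8 -1.1] ff 29.989032361772843 [ 0.47 -0.01  1.42  0.    1.73  0.41]
[0.60877051 0.08549495]
go [-5.16  4.28  3.12] tw [-0.04  0.02 -0.  ]
```

Emit:
{"api": "play_rows", "payload": {"translation": [[-0.3, 0.25, -0.1], [-0.65, 0.54, 0], [-0.75, 0.62, 0], [-0.75, 0.62, 0], [-0.75, 0.62, 0], [-0.75, 0.62, 0], [-0.75, 0.62, 0], [-0.46, 0.39, 0]], "twist": [[0, 0, 0], [0, 0, 0], [0, 0, 0], [0, 0, 0], [0, 0, 0], [0, 0, 0], [0, 0, 0], [0, 0, 0]], "gripper": [-1, -1, -1, -1, -1, -1, -1, -1]}}

```text
time: 39.35
tool_pos: [0.6114, 0.0824, 0.4343]
ee_rot: [-3.14, 0.001, 1.632]
wrist_force: [-0.5, 0.6, -1.8]
width: 0.0494
finger_force: 30.0
```

```bash
python3 - <<'E'
from h import *
o=st(); p=slot(.149); to(*p,.304,1.635)
for c in('top','scene'):
  snap(c,'r'+c)
  for n in('bottle_red','bottle_yellow','stop_grip','stop_face'):
    for r in robot.spot_point(n,c)[:2]:
      print(c,n,round(r['score'],2),np.round(r['centre'],3),px(c,r['centre']))
E
```

```text
39.35 [0.6114 0.0824 0.4343] [-3.140e+00  1.000e-03  1.632e+00] w 0.0494 F [-0.5  0.6 -1.8] ff 29.98945379687939 [ 0.04  0.24  1.14 -0.    1.76 -0.02]
go [ 0.09 -0.06  3.26] tw [-0.01  0.01 -0.03]
top bottle_yellow 0.54 [0.616 0.029 0.029] [271, 208]
top stop_grip 0.61 [0.607 0.163 0.133] [231, 204]
top stop_face 0.52 [0.606 0.14  0.032] [240, 211]
scene bottle_red 0.89 [0.607 0.085 0.159] [263, 175]
scene bottle_red 0.6 [0.605 0.164 0.127] [241, 177]
scene bottle_yellow 0.92 [0.611 0.027 0.029] [281, 221]
scene stop_grip 0.78 [0.605 0.161 0.125] [242, 178]
scene stop_face 0.56 [0.608 0.134 0.031] [251, 207]
scene stop_face 0.55 [0.614 0.027 0.03 ] [281, 220]
```

Emit:
{"api": "play_rows", "payload": {"translation": [[0, 0, 0.2], [0, 0, 0.6], [0, 0, 0.6], [0, 0, 0.6], [0, 0, 0.5], [0, 0, 0.4], [0, 0, 0.2], [0, 0, 0]], "twist": [[0, 0, 0], [0, 0, 0], [0, 0, 0], [0, 0, 0], [0, 0, 0], [0, 0, 0], [0, 0, 0], [0, 0, 0]], "gripper": [-1, -1, -1, -1, -1, -1, -1, -1]}}

```text
time: 40.65
tool_pos: [0.6089, 0.0861, 0.3096]
ee_rot: [-3.138, -0.0, 1.635]
wrist_force: [-0.4, -0.5, -1.2]
width: 0.0494
finger_force: 30.0
```

```bash
python3 - <<'E'
from h import *
o=st(); p=slot(.149); to(*p,.302,1.635)
E
```

```text
40.65 [0.6089 0.0861 0.3096] [-3.138 -0.     1.635] w 0.0494 F [-0.4 -0.5 -1.2] ff 29.989234702661633 [ 0.05  0.27  1.35  0.    1.53 -0.02]
go [-0.02 -0.    0.19] tw [-0.03 -0.    0.  ]
```

Emit:
{"api": "play_rows", "payload": {"translation": [[0, 0, 0.1], [0, 0, 0.1], [0, 0, 0.03], [0, 0, 0], [0, 0, 0], [0, 0, 0], [0, 0, 0], [0, 0, 0]], "twist": [[0, 0, 0], [0, 0, 0], [0, 0, 0], [0, 0, 0], [0, 0, 0], [0, 0, 0], [0, 0, 0], [0, 0, 0]], "gripper": [-1, -1, -1, -1, 1, 1, 1, 1]}}

```text
time: 41.45
tool_pos: [0.6095, 0.0859, 0.3027]
ee_rot: [3.141, -0.0, 1.635]
wrist_force: [1.4, 0.4, -0.6]
width: 0.0782
finger_force: 0.0
```

Emit:
{"api": "play_rows", "payload": {"translation": [[0, 0, 0], [0, 0, 0], [0, 0, -0.5], [0, 0, -0.6], [0, 0, -0.6], [0, 0, -0.6], [0, 0, -0.1], [0, 0, 0]], "twist": [[0, 0, 0], [0, 0, 0], [0, 0, 0], [0, 0, 0], [0, 0, 0], [0, 0, 0], [0, 0, 0], [0, 0, 0]], "gripper": [1, 1, 1, 1, 1, 1, 1, 1]}}

```text
time: 42.25
tool_pos: [0.6095, 0.0859, 0.3991]
ee_rot: [3.14, -0.0, 1.635]
wrist_force: [0.4, 1.0, -0.3]
width: 0.094
finger_force: 0.0
```

```bash
python3 - <<'E'
from h import *
o=st()
snap('scene','q0')
for n in('bottle_red','bottle_yellow','bottle_white','stop_grip','dial_pointer'):
    for r in robot.spot_point(n,'scene')[:1]:
      print(n,round(r['score'],2),np.round(r['centre'],3),px('scene',r['centre']))
to(.605,.1625,.31,1.635)
E
```

```text
42.25 [0.6095 0.0859 0.3991] [ 3.14  -0.     1.635] w 0.094 F [ 0.4  1.  -0.3] ff 0.0 [ 0.05  0.23  1.21  0.    1.69 -0.02]
bottle_yellow 0.56 [0.615 0.032 0.03 ] [280, 219]
bottle_white 0.78 [ 0.614 -0.034  0.03 ] [299, 228]
stop_grip 0.84 [0.606 0.161 0.124] [242, 178]
dial_pointer 0.51 [ 0.607 -0.163  0.09 ] [340, 230]
go [1.92 0.02 2.17] tw [-0.03 -0.    0.  ]
```

Emit:
{"api": "play_rows", "payload": {"translation": [[0.6, 0, 0], [0.7, 0, 0], [0.62, 0.02, 0], [0, 0, 0.6], [0, 0, 0.6], [0, 0, 0.6], [0, 0, 0.37], [0, 0, 0]], "twist": [[0, 0, 0], [0, 0, 0], [0, 0, 0], [0, 0, 0], [0, 0, 0], [0, 0, 0], [0, 0, 0], [0, 0, 0]], "gripper": [0.5, 0.5, 0.5, 0.5, 0.5, 0.5, 0.5, -1]}}

```text
time: 43.35
tool_pos: [0.6046, 0.1624, 0.3078]
ee_rot: [-3.135, 0.001, 1.635]
wrist_force: [-0.6, -0.4, -0.1]
width: 0.0653
finger_force: 0.0
```

Emit:
{"api": "play_rows", "payload": {"translation": [[0, 0, 0], [0, 0, 0], [0, 0, 0], [0, 0, 0], [0, 0, 0], [0, 0, 0], [0, 0, 0], [0, 0, 0]], "twist": [[0, 0, 0], [0, 0, 0], [0, 0, 0], [0, 0, 0], [0, 0, 0], [0, 0, 0], [0, 0, 0], [0, 0, 0]], "gripper": [-1, -1, -1, -1, -1, -1, -1, -1]}}

```text
time: 44.15
tool_pos: [0.6058, 0.1626, 0.3129]
ee_rot: [3.138, -0.0, 1.635]
wrist_force: [1.4, -1.0, 5.1]
width: 0.0338
finger_force: 30.0
```

Emit:
{"api": "play_rows", "payload": {"translation": [[-0.1, 0, 0], [-0.1, 0, 0], [-0.1, 0, 0], [-0.1, 0, 0], [-0.1, 0, 0], [-0.1, 0, 0], [0, 0, 0], [0, 0, 0]], "twist": [[0, 0, 0], [0, 0, 0], [0, 0, 0], [0, 0, 0], [0, 0, 0], [0, 0, 0], [0, 0, 0], [0, 0, 0]], "gripper": [-1, -1, -1, -1, -1, -1, -1, -1]}}

```text
time: 44.95
tool_pos: [0.6071, 0.1388, 0.3129]
ee_rot: [3.139, -0.001, 1.635]
wrist_force: [2.1, -0.5, 5.7]
width: 0.0338
finger_force: 30.0
```

```bash
python3 - <<'E'
from h import *
o=st(); p=np.array(o['tool_pos'][:2])-W; print('grip d',p@[-np.sin(s),np.cos(s)],'lat',p@[np.cos(s),np.sin(s)])
E
```

```text
44.95 [0.6071 0.1388 0.3129] [ 3.139e+00 -1.000e-03  1.635e+00] w 0.0338 F [ 2.1 -0.5  5.7] ff 29.99972552061081 [0.13 0.28 1.33 0.   1.53 0.07]
grip d 0.20229888963965093 lat 0.0017893153785733741
```

Emit:
{"api": "play_rows", "payload": {"translation": [[-0.05, 0, 0], [-0.05, 0, 0], [-0.05, 0, 0], [-0.05, 0, 0], [-0.05, 0, 0], [-0.05, 0, 0], [-0.05, 0, 0], [0, 0, 0]], "twist": [[0, 0, 0], [0, 0, 0], [0, 0, 0], [0, 0, 0], [0, 0, 0], [0, 0, 0], [0, 0, 0], [0, 0, 0]], "gripper": [-1, -1, -1, -1, -1, -1, -1, -1]}}

```text
time: 45.75
tool_pos: [0.6079, 0.1257, 0.3129]
ee_rot: [3.139, -0.003, 1.636]
wrist_force: [1.5, 3.9, 5.2]
width: 0.0341
finger_force: 30.0
```

Emit:
{"api": "play_rows", "payload": {"translation": [[-0.05, 0, 0], [0, 0, 0], [-0.025, 0, 0], [0, 0, 0], [0, 0, 0], [0, 0, 0], [0, 0, 0], [0, 0, 0]], "twist": [[0, 0, 0], [0, 0, 0], [0, 0, 0], [0, 0, 0], [0, 0, 0], [0, 0, 0], [0, 0, 0], [0, 0, 0]], "gripper": [-1, -1, -1, -1, -1, -1, -1, -1]}}

```text
time: 46.55
tool_pos: [0.608, 0.1232, 0.3129]
ee_rot: [3.139, -0.004, 1.636]
wrist_force: [1.7, 4.8, 6.0]
width: 0.0337
finger_force: 30.0
```

```bash
cat >>h.py <<'E'
def gd():
    o=st(); p=np.array(o['tool_pos'][:2])-W; print('face d',p@[-np.sin(s),np.cos(s)]-.024)
E
python3 -c "
from h import *
gd()
b=snap('scene','q1')[150:270,190:370,::-1]; cv2.imwrite('pics/q1c.png',cv2.resize(b,(720,480),interpolation=cv2.INTER_CUBIC))"
```

```text
46.55 [0.608  0.1232 0.3129] [ 3.139 -0.004  1.636] w 0.0337 F [1.7 4.8 6. ] ff 30.014474093914032 [0.11 0.27 1.34 0.   1.53 0.04]
face d 0.1626951295731625
```

View pics/q1c.png

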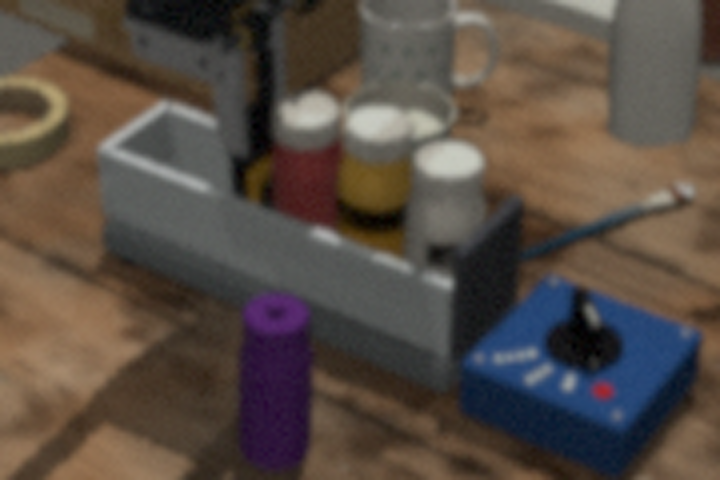

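The crop shows red (305,130), yellow (375,150) and white (447,170) upright in the trough, with small gaps left. I keep pressing until the force rises.

Emit:
{"api": "play_rows", "payload": {"translation": [[-0.03, 0, 0], [-0.03, 0, 0], [-0.03, 0, 0], [0, 0, 0], [0, 0, 0], [0, 0, 0]], "twist": [[0, 0, 0], [0, 0, 0], [0, 0, 0], [0, 0, 0], [0, 0, 0], [0, 0, 0]], "gripper": [-1, -1, -1, -1, -1, -1]}}

```text
time: 47.2
tool_pos: [0.6082, 0.1199, 0.3129]
ee_rot: [3.139, -0.005, 1.636]
wrist_force: [1.2, 5.9, 5.6]
width: 0.0341
finger_force: 30.0
```

```bash
python3 -c "
from h import *
gd()"
```

```text
47.2 [0.6082 0.1199 0.3129] [ 3.139 -0.005  1.636] w 0.0341 F [1.2 5.9 5.6] ff 30.017133057117462 [0.1  0.27 1.34 0.   1.53 0.04]
face d 0.15934305601135643
```

Emit:
{"api": "play_rows", "payload": {"translation": [[-0.03, 0, 0], [-0.03, 0, 0], [-0.03, 0, 0], [0, 0, 0], [0, 0, 0], [0, 0, 0]], "twist": [[0, 0, 0], [0, 0, 0], [0, 0, 0], [0, 0, 0], [0, 0, 0], [0, 0, 0]], "gripper": [-1, -1, -1, -1, -1, -1]}}

```text
time: 47.8
tool_pos: [0.6084, 0.1166, 0.3129]
ee_rot: [3.139, -0.006, 1.637]
wrist_force: [1.6, 7.3, 5.0]
width: 0.0342
finger_force: 30.0
```

```bash
python3 -c "
from h import *
gd()"
```

```text
47.8 [0.6084 0.1166 0.3129] [ 3.139 -0.006  1.637] w 0.0342 F [1.6 7.3 5. ] ff 30.02129763364792 [0.1  0.27 1.34 0.01 1.53 0.03]
face d 0.1560938281465895
```

Emit:
{"api": "play_rows", "payload": {"translation": [[-0.03, 0, 0], [-0.03, 0, 0], [0, 0, 0], [0, 0, 0], [0, 0, 0]], "twist": [[0, 0, 0], [0, 0, 0], [0, 0, 0], [0, 0, 0], [0, 0, 0]], "gripper": [-1, -1, -1, -1, -1]}}

```text
time: 48.3
tool_pos: [0.6085, 0.1151, 0.3129]
ee_rot: [3.139, -0.008, 1.637]
wrist_force: [1.2, 9.8, 6.9]
width: 0.0336
finger_force: 30.0
```

```bash
python3 -c "
from h import *
gd()
b=snap('scene','q2')[150:250,220:340,::-1]; cv2.imwrite('pics/q2c.png',cv2.resize(b,(720,600),interpolation=cv2.INTER_CUBIC))
for n in('bottle_red','bottle_yellow','bottle_white','wall_face','stop_grip','stop_face'):
    for r in robot.spot_point(n,'scene')[:1]:
      print(n,round(r['score'],2),np.round(r['centre'],3), np.round((np.array(r['centre'][:2])-W)@[-np.sin(s),np.cos(s)],4))
"
```

```text
48.3 [0.6085 0.1151 0.3129] [ 3.139 -0.008  1.637] w 0.0336 F [1.2 9.8 6.9] ff 30.01649111509323 [0.09 0.27 1.34 0.01 1.53 0.03]
face d 0.15460703271104007
bottle_red 0.85 [0.611 0.069 0.025] 0.1327
bottle_yellow 0.96 [0.614 0.019 0.031] 0.0823
bottle_white 0.65 [ 0.609 -0.158  0.086] -0.0935
wall_face 0.62 [ 0.62  -0.067  0.032] -0.0042
stop_grip 0.49 [0.605 0.113 0.126] 0.177
stop_face 0.49 [0.613 0.09  0.031] 0.1535
```

View pics/q2c.png

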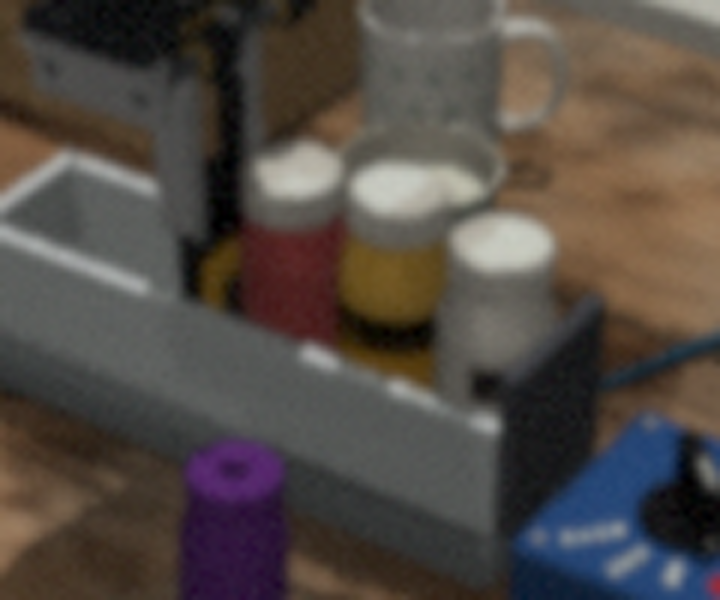

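Emit:
{"api": "play_rows", "payload": {"translation": [[-0.03, 0, 0], [-0.03, 0, 0], [0, 0, 0], [0, 0, 0], [0, 0, 0]], "twist": [[0, 0, 0], [0, 0, 0], [0, 0, 0], [0, 0, 0], [0, 0, 0]], "gripper": [-1, -1, -1, -1, -1]}}

```text
time: 49.15
tool_pos: [0.6085, 0.1141, 0.3128]
ee_rot: [3.139, -0.012, 1.639]
wrist_force: [1.0, 14.6, 5.4]
width: 0.034
finger_force: 30.0
```

```bash
python3 -c "
from h import *
gd()"
```

```text
49.15 [0.6085 0.1141 0.3128] [ 3.139 -0.012  1.639] w 0.034 F [ 1.  14.6  5.4] ff 30.010017156600952 [0.09 0.27 1.34 0.01 1.53 0.02]
face d 0.15358512509942554
```

Emit:
{"api": "play_rows", "payload": {"translation": [[0.03, 0, 0], [0, 0, 0], [0, 0, 0], [0, 0, 0], [0, 0, 0], [0, 0, 0], [0, 0, -0.3], [0, 0, -0.7]], "twist": [[0, 0, 0], [0, 0, 0], [0, 0, 0], [0, 0, 0], [0, 0, 0], [0, 0, 0], [0, 0, 0], [0, 0, 0]], "gripper": [-1, 0.5, 0.5, 0.5, 0.5, 0.5, 0.5, 0.5]}}

```text
time: 49.95
tool_pos: [0.6081, 0.1106, 0.3491]
ee_rot: [-3.135, 0.0, 1.635]
wrist_force: [0.2, 0.6, -0.2]
width: 0.0702
finger_force: 0.0
```

Emit:
{"api": "play_rows", "payload": {"translation": [[0, 0, -0.7], [0, 0, -0.7], [0.7, -0.9, 0], [0.7, -0.9, 0], [0.7, -0.9, 0], [0.7, -0.9, 0], [0, 0, 0], [0, 0, 0]], "twist": [[0, 0, 0], [0, 0, 0], [0, 0, 0], [0, 0, 0], [0, 0, 0], [0, 0, 0], [0, 0, 0], [0, 0, 0]], "gripper": [0.5, 0.5, 0.5, 0.5, 0.5, 0.5, 0.5, 0.5]}}

```text
time: 50.75
tool_pos: [0.4572, 0.2137, 0.4089]
ee_rot: [3.139, -0.0, 1.637]
wrist_force: [-0.4, -1.5, 0.3]
width: 0.0702
finger_force: 0.0
```

```bash
python3 -c "
from h import *
st()
a=snap('top','q3t')[180:230,205:345,::-1]
b=snap('scene','q3')[160:250,215:345,::-1]; cv2.imwrite('pics/q3c.png',np.vstack([cv2.resize(a,(650,232),interpolation=cv2.INTER_CUBIC),cv2.resize(b,(650,360),interpolation=cv2.INTER_CUBIC)]))
for c in ('top','scene'):
  for n in('bottle_red','bottle_yellow','bottle_white','wall_face','stop_face','stop_grip'):
    for r in robot.spot_point(n,c)[:2]:
      q=np.array(r['centre'][:2])-W
      print(c,n,round(r['score'],2),np.round(r['centre'],3), np.round([q@[np.cos(s),np.sin(s)],q@[-np.sin(s),np.cos(s)]],4))
"
```

```text
50.75 [0.4572 0.2137 0.4089] [ 3.139 -0.     1.637] w 0.0702 F [-0.4 -1.5  0.3] ff 0.0 [ 0.33 -0.02  1.47 -0.    1.69  0.26]
top bottle_red 0.69 [0.61  0.068 0.031] [-0.0004  0.1315]
top bottle_yellow 0.51 [0.616 0.015 0.03 ] [0.003  0.0784]
top bottle_white 0.57 [ 0.617 -0.04   0.028] [0.0006 0.0228]
top wall_face 0.71 [ 0.62  -0.063  0.031] [0.002  0.0002]
top wall_face 0.61 [ 0.516 -0.397  0.005] [-0.123  -0.3262]
top stop_face 0.69 [0.608 0.094 0.03 ] [1.000e-04 1.571e-01]
top stop_grip 0.64 [0.608 0.115 0.129] [0.0015 0.1785]
scene bottle_red 0.69 [0.612 0.069 0.027] [0.0024 0.1325]
scene bottle_red 0.62 [ 0.606 -0.159  0.089] [-0.0184 -0.0952]
scene bottle_yellow 0.66 [0.616 0.017 0.03 ] [0.0027 0.0805]
scene bottle_white 0.56 [ 0.619 -0.035  0.029] [0.0022 0.0277]
scene wall_face 0.82 [ 0.617 -0.065  0.035] [-0.0013 -0.0014]
scene stop_face 0.65 [0.61  0.089 0.028] [0.0012 0.1526]
scene stop_grip 0.64 [0.609 0.115 0.129] [0.0017 0.1787]
scene stop_grip 0.59 [ 0.609  0.021 -0.001] [-0.0035  0.0845]
```

View pics/q3c.png

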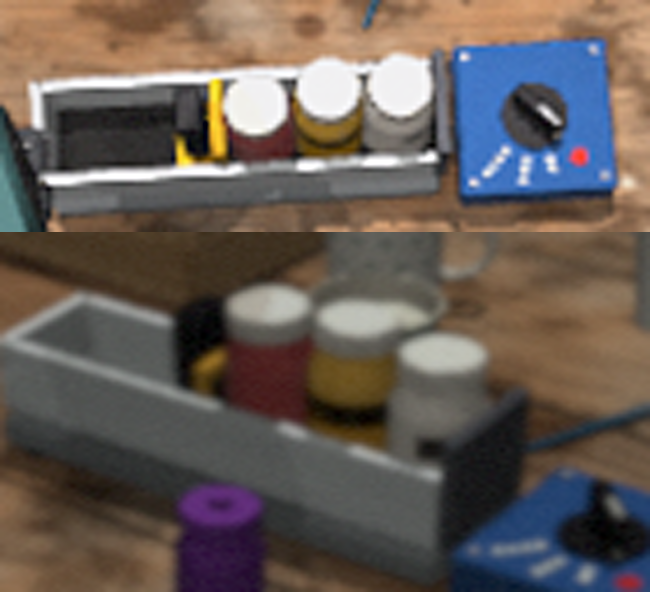

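The picture shows a closed row of red, yellow and white against the wall, at about 132, 79 and 25 mm, with the stop touching red. Now the dial goes to three dots.

```bash
python3 -c "
from h import *
st(); to(.6235,-.1425,.2605,.82)"
```

```text
51.45 [0.4578 0.2134 0.4074] [-3.142 -0.     1.635] w 0.0706 F [ 0.1 -0.1  0.1] ff 0.0 [ 0.32 -0.01  1.47  0.    1.69  0.26]
go [-9.14  3.56  3.67] tw [-0.   -0.    8.15]
```

Emit:
{"api": "play_rows", "payload": {"translation": [[-0.76, 0.3, 0], [-0.76, 0.3, 0], [-0.76, 0.3, 0], [-0.76, 0.3, 0], [-0.76, 0.3, 0], [-0.76, 0.3, 0], [-0.76, 0.3, 0], [-0.76, 0.3, 0]], "twist": [[0, 0, 0], [0, 0, 0], [0, 0, 0], [0, 0, 0], [0, 0, 0], [0, 0, 0], [0, 0, 0], [0, 0, 0]], "gripper": [0, 0, 0, 0, 0, 0, 0, 0]}}

```text
time: 52.25
tool_pos: [0.5696, -0.0244, 0.4075]
ee_rot: [3.141, -0.0, 1.635]
wrist_force: [0.0, 0.2, -0.5]
width: 0.0474
finger_force: 0.0
```

Emit:
{"api": "play_rows", "payload": {"translation": [[-0.76, 0.29, 0], [-0.76, 0.29, 0], [-0.76, 0.29, 0], [-0.78, 0.29, 0], [0, 0, 0], [0, 0, 0], [0, 0, 0], [0, 0, 0]], "twist": [[0, 0, 0], [0, 0, 0], [0, 0, 0], [0, 0, 0], [0, 0, 0.95], [0, 0, 0.95], [0, 0, 0.95], [0, 0, 0.95]], "gripper": [0, 0, 0, 0, 0, 0, 0, 0]}}

```text
time: 53.05
tool_pos: [0.6234, -0.1425, 0.4073]
ee_rot: [-3.141, -0.0, 1.251]
wrist_force: [0.0, -0.2, -0.1]
width: 0.0471
finger_force: 0.0
```

Emit:
{"api": "play_rows", "payload": {"translation": [[0, 0, 0.5], [0, 0, 0.5], [0, 0, 0.5], [0, 0, 0.5], [0, 0, 0.5], [0, 0, 0], [0, 0, 0], [0, 0, 0]], "twist": [[0, 0, 0.95], [0, 0, 0.95], [0, 0, 0.95], [0, 0, 0.95], [0, 0, 0.55], [0, 0, 0], [0, 0, 0], [0, 0, 0]], "gripper": [0, 0, 0, 0, 0, 0, 0, 0]}}

```text
time: 53.85
tool_pos: [0.6237, -0.1424, 0.3092]
ee_rot: [3.139, -0.001, 0.821]
wrist_force: [0.5, 0.1, -0.2]
width: 0.0473
finger_force: 0.0
```

```bash
python3 -c "
from h import *
st(); to(.6235,-.1425,.2605,.82)"
```

```text
53.85 [ 0.6237 -0.1424  0.3092] [ 3.139e+00 -1.000e-03  8.210e-01] w 0.0473 F [ 0.5  0.1 -0.2] ff 0.0 [-0.31  0.32  1.29  0.    1.53  0.44]
go [-0.01 -0.    1.22] tw [ 0.02 -0.01  0.01]
```

Emit:
{"api": "play_rows", "payload": {"translation": [[0, 0, 0.5], [0, 0, 0.5], [0, 0, 0.22], [0, 0, 0], [0, 0, 0], [0, 0, 0], [0, 0, 0], [0, 0, 0]], "twist": [[0, 0, 0], [0, 0, 0], [0, 0, 0], [0, 0, 0], [0, 0, 0], [0, 0, 0], [0, 0, 0], [0, 0, 0]], "gripper": [0, 0, 0, -1, -1, -1, -1, -1]}}

```text
time: 54.65
tool_pos: [0.6235, -0.1423, 0.2596]
ee_rot: [3.14, -0.001, 0.82]
wrist_force: [-0.7, 0.7, 4.2]
width: 0.0109
finger_force: 30.2
```

Emit:
{"api": "play_rows", "payload": {"translation": [[0, 0, 0], [0, 0, 0], [0, 0, 0], [0, 0, 0], [0, 0, 0], [0, 0, 0], [0, 0, 0], [0, 0, 0]], "twist": [[0, 0, 0], [0, 0, 0], [0, 0, 0.9], [0, 0, 0.9], [0, 0, 0.9], [0, 0, 0.9], [0, 0, 0.9], [0, 0, 0.9]], "gripper": [-1, -1, -1, -1, -1, -1, -1, -1]}}

```text
time: 55.45
tool_pos: [0.6237, -0.1427, 0.2596]
ee_rot: [3.14, -0.002, 0.277]
wrist_force: [0.7, -1.7, 2.1]
width: 0.0106
finger_force: 30.1
```

Emit:
{"api": "play_rows", "payload": {"translation": [[0, 0, 0], [0, 0, 0], [0, 0, 0], [0, 0, 0], [0, 0, 0], [0, 0, 0], [0, 0, 0], [0, 0, 0]], "twist": [[0, 0, 0.9], [0, 0, 0.9], [0, 0, 0.9], [0, 0, 0.9], [0, 0, 0.9], [0, 0, 0.3], [0, 0, 0], [0, 0, 0]], "gripper": [-1, -1, -1, -1, -1, -1, -1, -1]}}

```text
time: 56.25
tool_pos: [0.6237, -0.1431, 0.2596]
ee_rot: [3.14, -0.003, -0.2]
wrist_force: [2.5, -3.7, 3.6]
width: 0.0106
finger_force: 30.0
```

```bash
python3 -c "
from h import *
st()"
```

```text
56.25 [ 0.6237 -0.1431  0.2596] [ 3.14e+00 -3.00e-03 -2.00e-01] w 0.0106 F [ 2.5 -3.7  3.6] ff 29.99864548444748 [-0.31  0.35  1.35 -0.    1.44  1.46]
```

Turned by 1.02 rad. Release, back off and check.

Emit:
{"api": "play_rows", "payload": {"translation": [[0, 0, 0], [0, 0, 0], [0, 0, 0], [0, 0, 0], [0, 0, -0.5], [0, 0, -0.8], [0, 0, -0.9], [0, 0, -0.9]], "twist": [[0, 0, 0], [0, 0, 0], [0, 0, 0], [0, 0, 0], [0, 0, 0], [0, 0, 0], [0, 0, 0], [0, 0, 0]], "gripper": [0, 0, 0, 0, 0, 0, 0, 0]}}

```text
time: 57.05
tool_pos: [0.6231, -0.142, 0.3833]
ee_rot: [-3.141, 0.002, -0.2]
wrist_force: [0.9, 0.1, -0.4]
width: 0.0468
finger_force: 0.0
```

Emit:
{"api": "play_rows", "payload": {"translation": [[-0.9, 0, 0], [-0.9, 0, 0], [-0.9, 0, 0], [-0.9, 0, 0], [-0.9, 0, 0], [-0.9, 0, 0], [0, 0, 0], [0, 0, 0]], "twist": [[0, 0, 0], [0, 0, 0], [0, 0, 0], [0, 0, 0], [0, 0, 0], [0, 0, 0], [0, 0, 0], [0, 0, 0]], "gripper": [0, 0, 0, 0, 0, 0, 0, 0]}}

```text
time: 57.85
tool_pos: [0.4113, -0.0992, 0.383]
ee_rot: [-3.141, -0.002, -0.2]
wrist_force: [0.4, 0.4, 0.3]
width: 0.0468
finger_force: 0.0
```

```bash
python3 -c "
from h import *
st()
a=snap('top','q4t')[175:260,205:415,::-1]
b=snap('scene','q4')[160:340,200:440,::-1]; cv2.imwrite('pics/q4c.png',np.vstack([cv2.resize(a,(560,227),interpolation=cv2.INTER_CUBIC),cv2.resize(b,(560,370),interpolation=cv2.INTER_CUBIC)]))
for c in ('top','scene'):
  for n in('dial_grip','dial_pointer','bottle_red','bottle_black'):
    for r in robot.spot_point(n,c)[:2]:
      print(c,n,round(r['score'],2),np.round(r['centre'],3))
"
```

```text
57.85 [ 0.4113 -0.0992  0.383 ] [-3.141e+00 -2.000e-03 -2.000e-01] w 0.0468 F [0.4 0.4 0.3] ff 0.0 [-0.37 -0.2   1.68  0.    1.65  1.4 ]
top dial_grip 0.58 [ 0.621 -0.143  0.08 ]
top dial_pointer 0.55 [ 0.517 -0.394  0.   ]
top dial_pointer 0.53 [ 0.601 -0.139  0.087]
top bottle_red 0.77 [0.605 0.067 0.028]
top bottle_black 0.68 [ 0.516 -0.395 -0.003]
top bottle_black 0.63 [ 0.517 -0.393  0.004]
scene dial_grip 0.57 [ 0.624 -0.143  0.077]
scene dial_pointer 0.22 [0.611 0.092 0.031]
scene bottle_red 0.38 [0.61  0.068 0.027]
scene bottle_red 0.23 [0.795 0.128 0.004]
scene bottle_black 0.71 [ 0.517 -0.394  0.004]
scene bottle_black 0.66 [ 0.469 -0.009 -0.005]
```

View pics/q4c.png

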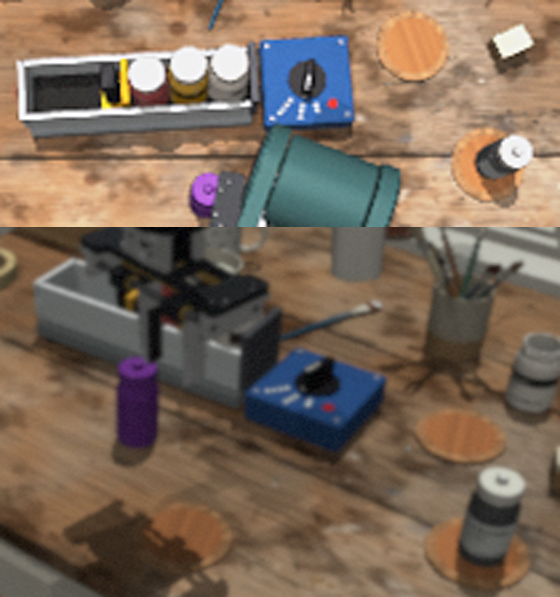

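The dial points to the three-dot mark at (308,95), the row is snug, and black stands upright on the right-hand coaster. Handing in.

```bash
python3 -c "
from h import *
print(robot.close_job())"
```

```text
the job is handed in; nothing more can be done
None
```

I handed the job in, with no verdict returned: in the last pictures the black bottle stands on the right-hand coaster, the red, yellow and white bottles are snug in the trough, and the dial, which was turned off first, is on three dots.

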